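# Load a knob blank and index the dial under the arbor press

## Robot

A 7-joint arm with a two-finger parallel gripper is mounted at the origin on the work surface. World frame = base frame: x ahead of the robot, y to its left, z up, the work surface at z = 0. Lengths are in m, angles in rad, forces in N, time in s.
With the tool pointing down it reaches from about 0.4 to 0.85 m from the base axis. Payload 10.4 kg.
Tool frame: the origin (TCP) lies between the finger pads; the fingertips stand tip_extent ahead of it and the grasp point (between the pads) lies 2 mm behind it (tip_extent is the distance from the TCP to the fingertips, in m); z points along the fingers, y is the direction in which the jaws open and shut (so a half turn about z gives the same grasp; the last joint's range is limited). The gripper opens to 87 mm and grips with 3 to 60 N. Pads are 19 mm wide; open, the fingers measure 117 mm over their backs; the gripper's body (75 mm by 190 mm) begins 51 mm behind the grasp point.
Start: joints at [-1.222, 0.332, -0.065, 1.46, 0.022, 1.35, -0.088], TCP at [0.227, 0.582, 0.212] pointing down, gripper open.
Joint ranges: [-2.6, 2.6], [-0.5, 2.12], [-1.47, 1.34], [0.16, 2.42], [-1.27, 4.41], [0.06, 2.06], [-2.6, 2.6]. Speed limits (rad/s): [2.22, 2.22, 2.79, 2.79, 3.14, 3.14, 3.14].

## Interface

Orientations are given as a unit quaternion [x, y, z, w].
In Python, from bench import read_state, camera, camera_params, close_job, tip_extent gives the robot as it stands. The module is installed in compiled form; this text tells all that it offers.
- The arm moves only by the tool send_rows, never from a script. Its argument "steps" is a list of rows, each a list of 7 numbers: the turn, a rotation vector about the tool's x, y, z in degrees, then the shift along the tool's x, y, z in m, then the gripper's target within -1 to 1 (shut at 1, half-way at 0, fully open at -1). In form: [[ax, ay, az, x, y, z, jaw], ...]. A call has exactly 10 rows; each row shifts and turns the pose as measured when the row begins, along the tool's axes as they then stand; what a row does not reach is not made up. A row lasts 1/10 s, in which the tool goes at most 50 mm and 8.59 degrees, less where a joint would pass 70% of its speed; a pose out of reach is approached as far as the arm can. A call with a gripper value outside its range is refused whole. The fingers move at their own pace and stop on an object; "force" is the grip in N (left out, the last holds). Time passes only in rows, so rows that do not move let the fingers close, or fill a call up. It gives the time, the measured TCP pose, the force and the opening at its end, in the units of the state.
- read_state(): the state, without advancing time (a new reading comes with each control period).
- camera(name): name is "side" or "top"; returns (picture, depth): 420x560x3 uint8, blue, green, red; 420x560 float32, m along the optical axis (not along the pixel's ray), 0 where there is no reading.
- camera_params(name): a dict with "camera_matrix" (3x3 intrinsics, pixels), "world_from_camera" (4x4, takes a point from camera to world coordinates). Camera axes: x right, y down, z forward; pixel columns grow to the right and rows downward; lengths in m; the calibration is good to about 2 mm. A picture is of the moment at which its call begins. camera_params takes no time and is no camera call.
- close_job(): hands the job in, once; it reports no verdict.
The state is a dict: "time": time; "joint_positions": joint angles; "joint_vel": joint speeds; "joint_torque": joint torques, N m; "ee_pos": TCP position; "eef_rot": TCP orientation; "ft_force": force on the tool from outside, world axes, zero at the start; "torque": the same for the moment, N m; "width": finger opening in m.
Only numpy, scipy, OpenCV 4.12 (cv2) and the standard library are available. Lean on these libraries where they do the work, as an engineer would, in place of code of your own. Each camera call takes 0.05 s, during which the arm holds its last target.

## Task

Load the dark walnut knob blank from the tray into the one empty nest of the index dial, foot up as it stands, setting it down rather than dropping it. Then push the dial round anticlockwise (seen from above) by one of its red handle posts, exactly one station, until the pawl clicks in behind the next ratchet tooth, and press it back against the pawl for a moment with a steady 15 N or so at the post (never more than 20 N, which bends the pawl), so that the next unpressed knob stands centred under the press ram; then let go. Leave the other knobs and the tools as they are.

Things in the scene. Friction and masses are not known exactly. Their poses are not given: they have to be found in the camera images.
- walnut: the dark brown turned wooden knob blank to be loaded, standing in the tray head down, foot up: head 36 mm diameter from 0 to 10 mm height (edge chamfered below), neck narrowing to a plain round foot 22 mm in diameter from 15 to 40 mm height; 21 to 42 g. Origin: centre of its underside, z up
- tray: low open wooden tray, 220 x 90 mm (its x by y), rim 16 mm high, floor 4 mm thick; it does not move. The walnut blank and two equal light ones (bystanders) stand in it in a row along its x axis, 65 mm apart, in any order. Origin: centre of its underside
- dial: aluminium index dial, 220 mm diameter, ratchet teeth to 119 mm radius, turning on its vertical axis. Origin: on the axis at the plate's top (66 mm over the bench), z up; x turns with it. Six white nest rings (inside 40, outside 48, 9 mm high, floor = plate's top) 60 deg apart at 80 mm radius: five hold knobs 40 mm high. It drags with about 3 N at a post, up to 8 N over a tooth, and stays where left
- nest_load (a point): centre of the empty nest's floor, on the dial (plate's top)
- nest_wait (a point): centre of the floor of the neighbouring nest whose light knob has no brass insert yet; this nest must come under the ram, 60 deg anticlockwise of its seat at the start (the dial may stand up to 0.012 rad ahead of that seat)
- post_left (a point): on the axis of the handiest red handle post (by the empty nest, away from the press), 61 mm over the plate's top, 100 mm from the dial's axis, turning with the dial. Steel post 12 mm in diameter; from 36 to 76 mm over the plate a red sleeve 18 mm in diameter, whose top 30 mm stand clear above all the knobs. Three such posts, 120 deg apart, midway between nests
- ram_axis (a point): point on the press ram's axis at the height of the plate's top, fixed, 80 mm from the dial's axis. The punch ends 64 mm above it; the press head, 50 mm wide, begins 126 mm above it and reaches from 40 mm inwards of the ram's axis back to the column outside the dial
- pawl: brass pawl on an upright pivot by the dial (origin: pivot), sprung inwards with 4 to 6 N at the nose. The dial passes anticlockwise under it, lifting it over each tooth; turned back, the tooth's steep face stops dead on the nose, 115 mm from the axis, with a nest exactly under the ram. More than 20 N on the nose bends it; about 12 N seats it
- pawl_nose (a point): centre of the pawl's nose (8 mm in diameter): about 115 mm from the dial's axis when dropped in between the teeth, up to 123 mm when on top of a tooth
- knob_wait: light knob of the same size and shape as the walnut one, standing in the nest nest_wait, no insert yet; leave it in place. Origin: centre of its underside
- knob_ram: light knob of the same size and shape as the walnut one, standing in the nest under the ram at the start, brass insert in; leave it in place. Origin: centre of its underside
- knob_e: light knob of the same size and shape as the walnut one, standing in the dial's nest on from there, insert in; leave it in place. Origin: centre of its underside
- knob_f: light knob of the same size and shape as the walnut one, standing in the dial's next nest but one, insert in; leave it in place. Origin: centre of its underside
- knob_b: light knob of the same size and shape as the walnut one, standing in the dial's nest before the empty one, insert in; leave it in place. Origin: centre of its underside
- beech_1: light knob of the same size and shape as the walnut one, standing in the tray; leave it in place. Origin: centre of its underside
- beech_2: light knob of the same size and shape as the walnut one, standing in the tray; leave it in place. Origin: centre of its underside
- driver: yellow-handled screwdriver lying on the bench to the right, a bystander. Origin: centre of its underside
- fixture: the fixed base plate (280 x 400 mm) that carries the dial, the pawl and the small arbor press. Origin: on the dial's axis, at bench level; the ram's axis lies 80 mm along its -y. It does not move
Things that resemble listed ones, but are neither listed nor needed, are in the scene too. Leave any pink or turquoise look-alike of the walnut alone.

How it is judged:
By the outcome, as a careful person would: the job done as asked, in the order asked, and still so for the second after the job is handed in, with the robot touching nothing.
It also fails if it takes over 66 s, if anything falls off the work surface, if the arm or the gripper's body presses on something with over 40 N, if the wrist force passes 120 N, or if a joint passes its speed limit or range.

## Working session

There is one attempt and no reset: what is moved stays moved. The work goes in short steps, Python scripts to look and compute and a tool call to move; the robot and the scene stay as the last step left them, time stands still between calls to the robot, and variables do not carry over. Pictures are saved under pics/ and viewed, and the job is handed in when it is done.

Besides the shell and the picture viewer there is one more tool, called after "Emit:" in YAML: its name, and indented under it one key for each argument. send_rows: Moves the arm, as the interface text tells. Its arguments: {"type":"object","properties":{"steps":{"type":"array"},"force":{"type":"number"}},"required":["steps"]}

```bash
mkdir -p pics; ls; python3 - <<'E'
from bench import *
import bench,cv2,numpy as np
s=read_state();print(s)
te=tip_extent
print(te if not callable(te) else te())
for n in("side","top"):
    p,d=camera(n);cv2.imwrite(f"pics/{n}0.png",p);np.save(f"{n}0.npy",d)
    c=camera_params(n);print(n,c)
E
```

```text
pics
{'time': 0.0, 'joint_positions': array([-1.22160289,  0.33289971, -0.06468662,  1.46095772,  0.02162383,
        1.34990963, -0.08849479]), 'joint_vel': array([ 1.87132851e-03,  4.68840231e-05, -1.20528209e-04,  4.90322732e-04,
        8.21490309e-05, -1.11282406e-03,  1.40540341e-04]), 'joint_torque': array([ 6.75283500e-04, -6.23242235e+01,  2.52321322e-02, -3.89907074e+01,
       -6.12859265e-02,  3.95337353e-02,  1.23772948e-04]), 'ee_pos': array([0.22692591, 0.58190263, 0.21092872]), 'eef_rot': array([ 1.84818421e-01,  9.82772408e-01, -7.33772989e-04, -8.88238222e-05]), 'ft_force': array([0.06954175, 0.53638028, 0.95318423]), 'torque': array([-0.01193408,  0.04588993, -0.01617611]), 'width': 0.08697360467955238}
0.017
side {'camera_matrix': array([[454.06530624,   0.        , 271.41291834],
       [  0.        , 454.06530624, 197.57103105],
       [  0.        ,   0.        ,   1.        ]]), 'world_from_camera': array([[-0.99164614, -0.08811482,  0.0942004 ,  0.41889609],
       [-0.12795703,  0.57984549, -0.80461557,  0.88849921],
       [ 0.01627688, -0.80994752, -0.58627645,  0.80475882],
       [ 0.        ,  0.        ,  0.        ,  1.        ]])}
top {'camera_matrix': array([[510.16125715,   0.        , 282.68787099],
       [  0.        , 510.16125715, 207.62796362],
       [  0.        ,   0.        ,   1.        ]]), 'world_from_camera': array([[ 1.52722831e-03, -9.95800583e-01,  9.15361489e-02,
         3.85378334e-01],
       [-9.99993390e-01, -1.21876383e-03,  3.42566832e-03,
        -4.74298753e-02],
       [-3.29972156e-03, -9.15407756e-02, -9.95795862e-01,
         1.70365179e+00],
       [ 0.00000000e+00,  0.00000000e+00,  0.00000000e+00,
         1.00000000e+00]])}
```

View pics/top0.png

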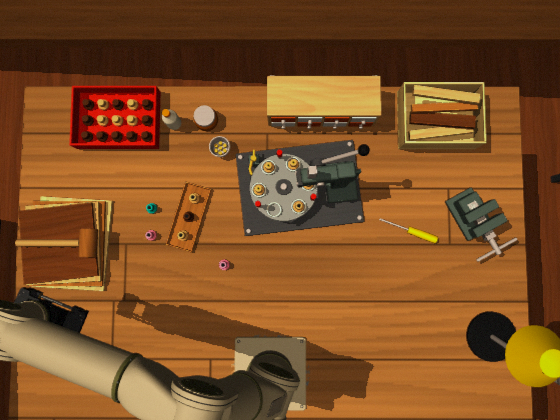

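View pics/side0.png

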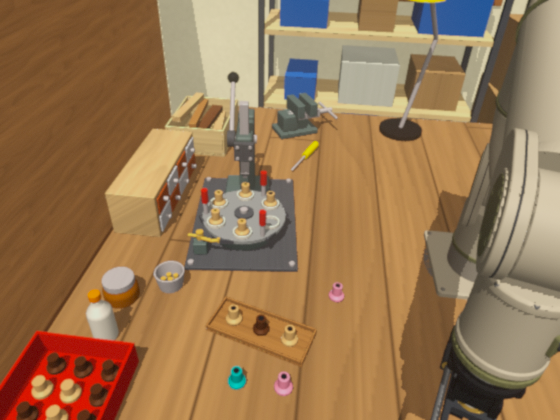

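Candidates for the walnut in the top view: the dark knob in the tray at (189,215), turquoise at (152,209), pink at (151,235) and (224,265), and dark knobs in the red box at about (88-152,104-135). I choose the one in the tray, (189,215), and check it in a close crop.

```bash
python3 - <<'E'
import cv2,numpy as np
t=cv2.imread("pics/top0.png");s=cv2.imread("pics/side0.png")
a=cv2.resize(t[140:245,235:370],None,fx=5.5,fy=5.5,interpolation=cv2.INTER_CUBIC);cv2.imwrite("pics/c1.png",a)
a=cv2.resize(t[180:255,135:235],None,fx=7,fy=7,interpolation=cv2.INTER_CUBIC);cv2.imwrite("pics/c2.png",a)
a=cv2.resize(s[160:275,180:310],None,fx=5,fy=5,interpolation=cv2.INTER_CUBIC);cv2.imwrite("pics/c3.png",a)
a=cv2.resize(s[290:365,200:320],None,fx=6,fy=6,interpolation=cv2.INTER_CUBIC);cv2.imwrite("pics/c4.png",a)
E
```

```text
(no output)
```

View pics/c1.png

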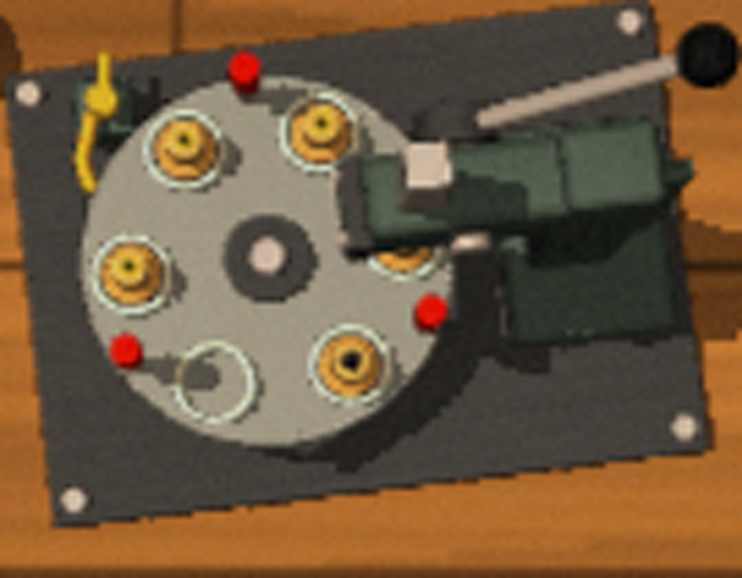

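View pics/c2.png

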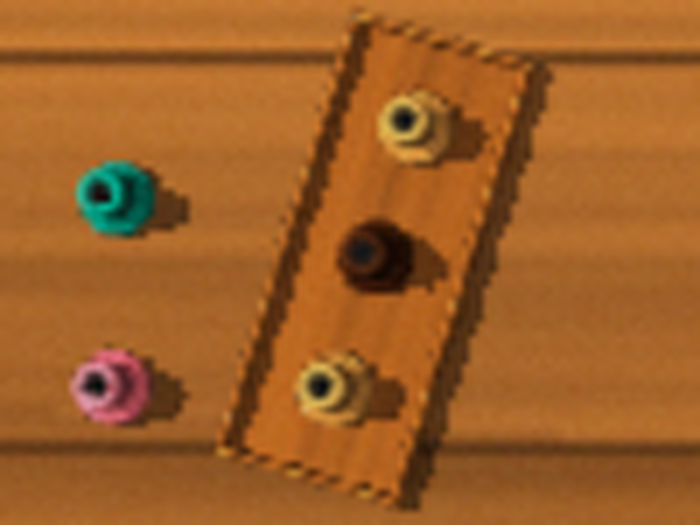

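View pics/c3.png

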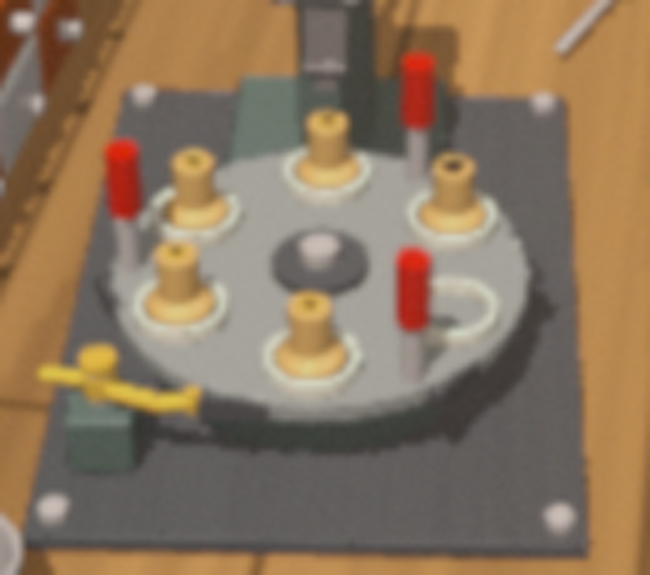

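View pics/c4.png

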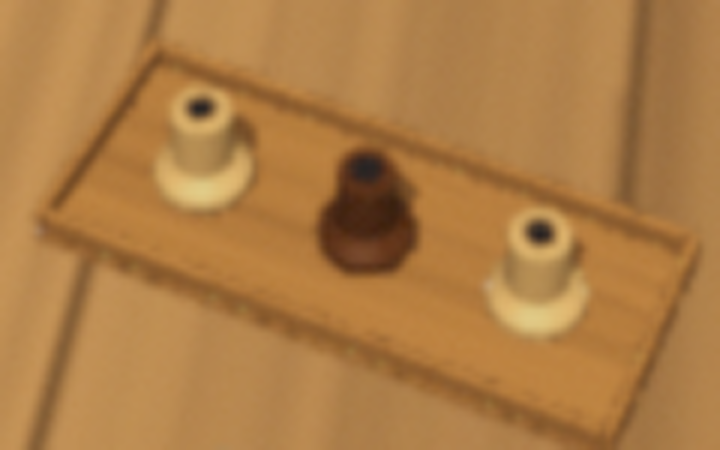

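The crops confirm that the walnut is the middle knob in the tray: side view (261,325), top view (189,215), dark brown, foot up. The empty nest is at top (274,209), post_left at top (258,204), nest_wait (insert hole dark) at top (298,206), and the pawl at top left (251,160). Next I measure these.

```bash
cat > h.py <<'E'
import cv2,numpy as np
from bench import *
P={n:camera_params(n) for n in("side","top")}
def ray(n,u,v):
    K=P[n]["camera_matrix"];T=P[n]["world_from_camera"]
    d=T[:3,:3]@np.linalg.solve(K,[u,v,1.]);return T[:3,3],d
def onz(n,u,v,z):
    o,d=ray(n,u,v);return o+d*(z-o[2])/d[2]
def proj(n,p):
    K=P[n]["camera_matrix"];T=P[n]["world_from_camera"]
    c=K@(T[:3,:3].T@(np.asarray(p)-T[:3,3]));return c[:2]/c[2]
def tri(a,b):
    (o1,d1),(o2,d2)=ray("top",*a),ray("side",*b)
    A=np.stack([d1,-d2],1);s=np.linalg.lstsq(A,o2-o1,rcond=None)[0]
    p,q=o1+d1*s[0],o2+d2*s[1];return (p+q)/2,np.linalg.norm(p-q)
def blobs(mask,amin=4):
    n,l,st,c=cv2.connectedComponentsWithStats(mask.astype(np.uint8))
    return [(st[i,4],*c[i].round(2)) for i in range(1,n) if st[i,4]>=amin]
E
python3 - <<'E'
from h import *
np.set_printoptions(precision=4,suppress=True)
im={n:cv2.imread(f"pics/{n}0.png") for n in P}
R={"top":(140,250,235,375),"side":(160,275,180,310)}
for n in im:
    a,b,c,d=R[n];f=im[n].astype(int);m=(f[...,2]>120)&(f[...,1]<70)&(f[...,0]<70)
    M=np.zeros(m.shape,bool);M[a:b,c:d]=m[a:b,c:d]
    for x in blobs(M): print(n,"red",x,onz(n,x[1],x[2],.122))
R={"top":(190,235,165,215),"side":(295,365,205,315)}
for n in im:
    a,b,c,d=R[n];f=im[n].astype(int)
    M=np.zeros(f.shape[:2],bool)
    g=f[...,2]; m=(g<105)&(f.sum(2)<190)
    M[a:b,c:d]=m[a:b,c:d]
    for x in blobs(M,3): print(n,"dark",x,onz(n,x[1],x[2],.044))
# white ring pixels of empty nest
for n,(u,v,r) in {"top":(274,209,12),"side":(271,221,14)}.items():
    f=im[n].astype(int);m=(f.min(2)>185)
    yy,xx=np.nonzero(m);k=np.hypot(xx-u,yy-v)<r
    print(n,k.sum()); 
    pts=np.array([onz(n,x,y,.075)[:2] for x,y in zip(xx[k],yy[k])])
    A=np.c_[2*pts,np.ones(len(pts))];s=np.linalg.lstsq(A,(pts**2).sum(1),rcond=None)[0]
    print("ring",s[:2],np.sqrt(s[2]+s[:2]@s[:2]))
E
```

```text
side red (np.int32(98), np.float64(263.0), np.float64(177.66)) [ 0.5632 -0.137   0.122 ]
side red (np.int32(98), np.float64(204.06), np.float64(195.37)) [ 0.7011 -0.0321  0.122 ]
side red (np.int32(78), np.float64(262.08), np.float64(217.51)) [0.5404 0.0364 0.122 ]
top red (np.int32(26), np.float64(278.88), np.float64(151.69)) [ 0.7074 -0.0297  0.122 ]
top red (np.int32(23), np.float64(312.78), np.float64(196.09)) [ 0.567  -0.1358  0.122 ]
top red (np.int32(27), np.float64(257.26), np.float64(203.22)) [0.5445 0.0373 0.122 ]
side dark (np.int32(6), np.float64(233.0), np.float64(307.5)) [0.5711 0.2542 0.044 ]
side dark (np.int32(191), np.float64(260.92), np.float64(325.19)) [0.5052 0.2918 0.044 ]
side dark (np.int32(4), np.float64(289.5), np.float64(328.5)) [0.4461 0.2918 0.044 ]
top dark (np.int32(129), np.float64(177.53), np.float64(212.43)) [0.5218 0.3017 0.044 ]
top dark (np.int32(160), np.float64(204.69), np.float64(212.99)) [0.52  0.213 0.044]
top dark (np.int32(32), np.float64(200.38), np.float64(199.56)) [0.5641 0.2278 0.044 ]
top dark (np.int32(6), np.float64(192.17), np.float64(196.83)) [0.5731 0.2548 0.044 ]
top dark (np.int32(4), np.float64(195.25), np.float64(199.25)) [0.5651 0.2446 0.044 ]
top dark (np.int32(115), np.float64(189.99), np.float64(216.74)) [0.5077 0.2608 0.044 ]
top dark (np.int32(4), np.float64(187.75), np.float64(233.0)) [0.4546 0.2671 0.044 ]
top 14
ring [ 0.5304 -0.0118] 0.0217521463803822
side 6
ring [ 0.5255 -0.0119] 0.02110854750412851
```

```bash
python3 - <<'E'
from h import *
np.set_printoptions(precision=4,suppress=True)
T=[(192.1,196.9),(186.3,215.6),(180.3,234.9)];S=[(232.9,307.4),(260.6,317.6),(289.6,328.3)]
for n,l in(("top",T),("side",S)):
    p=np.array([onz(n,*x,.044)[:2] for x in l]);print(n,p,np.linalg.norm(np.diff(p,axis=0),axis=1),p.mean(0),np.degrees(np.arctan2(*(p[0]-p[2])[::-1])))
for a,b in zip(T,S):print(tri(a,b))
for a,b in zip([(278.88,151.69),(312.78,196.09),(257.26,203.22)],[(204.06,195.37),(263,177.66),(262.08,217.51)]):print(tri(a,b))
E
```

```text
top [[0.5729 0.255 ]
 [0.5114 0.2729]
 [0.4484 0.2912]] [0.064  0.0656] [0.5109 0.273 ] -16.2207073374775
side [[0.5713 0.254 ]
 [0.5087 0.2726]
 [0.4459 0.2913]] [0.0653 0.0655] [0.5087 0.2726] -16.55302140595463
(array([0.5719, 0.2548, 0.0449]), np.float64(0.0016040975177966398))
(array([0.51  , 0.2728, 0.0442]), np.float64(0.002723881640600088))
(array([0.4472, 0.2912, 0.044 ]), np.float64(0.002491736402036669))
(array([ 0.7038, -0.0303,  0.1236]), np.float64(0.006454267339593227))
(array([ 0.565 , -0.1359,  0.1229]), np.float64(0.003909373790261997))
(array([0.5423, 0.0371, 0.1227]), np.float64(0.004100754140197437))
```

```bash
cat >> h.py <<'E'
from scipy.spatial.transform import Rotation as Ro
def go(x,y,z,jawdeg):
    s=read_state();r=Ro.from_quat(s["eef_rot"]);p=np.array(s["ee_pos"])
    yv=r.as_matrix()[:,1];cur=np.degrees(np.arctan2(yv[1],yv[0]))
    d=r.inv().apply(np.array([x,y,z])-p)
    t=(jawdeg-cur+90)%180-90
    zt=Ro.from_euler("z",t,degrees=True)*r
    tilt=(r.inv()*zt).as_rotvec(degrees=True)
    zv=r.as_matrix()[:,2]
    print("t",s["time"],"pos",p.round(4),"jaw",round(cur,1),"zax",zv.round(4),"w",round(s["width"],4),"F",np.round(s["ft_force"],1))
    print("tool shift mm",(d*1000).round(1),"turn deg",tilt.round(1))
E
python3 -c "
from h import *
go(.510,.2728,.12,73.6)"
```

```text
t 0.1 pos [0.2269 0.582  0.211 ] jaw 68.7 zax [-4.0e-04 -1.2e-03 -1.0e+00] w 0.0868 F [ 0.7 -0.3  0.8]
tool shift mm [-376.  -185.1   91.3] turn deg [-0.  -0.  -4.9]
```

Emit:
send_rows:
  steps:
    - [0, 0, 0, -0.037, -0.018, 0, -0.15]
    - [0, 0, 0, -0.037, -0.018, 0.005, -0.15]
    - [0, 0, 0, -0.037, -0.018, 0.005, -0.15]
    - [0, 0, 0, -0.037, -0.018, 0.005, -0.15]
    - [0, 0, 0, -0.037, -0.018, 0.005, -0.15]
    - [0, 0, 0, -0.037, -0.018, 0.005, -0.15]
    - [0, 0, 0, -0.037, -0.018, 0.005, -0.15]
    - [0, 0, 0, -0.037, -0.018, 0.005, -0.15]
    - [0, 0, 0, -0.037, -0.018, 0.005, -0.15]
    - [0, 0, 0, -0.03, -0.015, 0.005, -0.15]
  force: 15

```text
time: 1.1
ee_pos: [0.505, 0.2779, 0.1605]
eef_rot: [0.179, 0.984, -0.002, -0.003]
ft_force: [-0.1, 0.6, -0.3]
width: 0.0499
```

```bash
python3 -c "
from h import *
go(.510,.2728,.12,73.6)"
```

```text
t 1.1 pos [0.505  0.2779 0.1605] jaw 69.4 zax [-0.0059 -0.0035 -1.    ] w 0.0499 F [-0.1  0.6 -0.3]
tool shift mm [-6.7 -2.8 40.5] turn deg [ 0.  -0.  -4.2]
```

Emit:
send_rows:
  steps:
    - [0, 0, -2.1, -0.0035, -0.0015, 0.01, -0.15]
    - [0, 0, -2.1, -0.0035, -0.0015, 0.01, -0.15]
    - [0, 0, 0, 0, 0, 0.015, -0.15]
    - [0, 0, 0, 0, 0, 0.015, -0.15]
    - [0, 0, 0, 0, 0, 0.015, -0.15]
    - [0, 0, 0, 0, 0, 0.005, -0.15]
    - [0, 0, 0, 0, 0, 0, -0.15]
    - [0, 0, 0, 0, 0, 0, -0.15]
    - [0, 0, 0, 0, 0, 0, -0.15]
    - [0, 0, 0, 0, 0, 0, -0.15]

```text
time: 2.1
ee_pos: [0.5142, 0.2638, 0.0869]
eef_rot: [0.147, 0.989, -0.004, -0.003]
ft_force: [-0.2, -0.3, -0.3]
width: 0.0501
```

```bash
python3 -c "
from h import *
go(.510,.2728,.034,73.6)
p,d=camera('side');cv2.imwrite('pics/s1.png',cv2.resize(p[240:370,190:340],None,fx=5,fy=4.6,interpolation=cv2.INTER_CUBIC))"
```

```text
t 2.1 pos [0.5142 0.2638 0.0869] jaw 73.1 zax [-0.0069 -0.0076 -0.9999] w 0.0501 F [-0.2 -0.3 -0.3]
tool shift mm [ 6.4  7.9 52.8] turn deg [ 0.  -0.  -0.5]
```

View pics/s1.png

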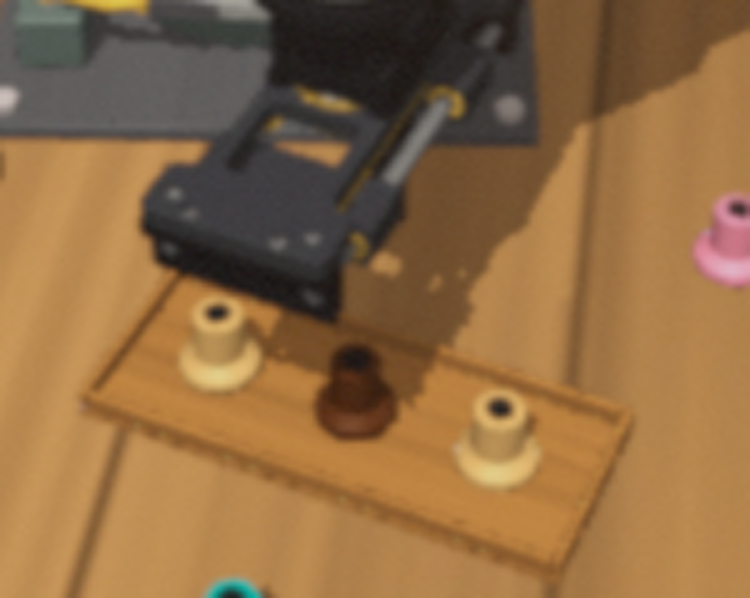

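```bash
cat >> h.py <<'E'
def go(x,y,z,jawdeg):
    s=read_state();r=Ro.from_quat(s["eef_rot"]);p=np.array(s["ee_pos"])
    yv=r.as_matrix()[:,1];cur=np.degrees(np.arctan2(yv[1],yv[0]))
    t=(jawdeg-cur+90)%180-90; a=np.radians(cur+t)
    Y=np.array([np.cos(a),np.sin(a),0]);Z=np.array([0,0,-1.]);X=np.cross(Y,Z)
    rt=Ro.from_matrix(np.stack([X,Y,Z],1))
    d=r.inv().apply(np.array([x,y,z])-p)
    print("t",round(s["time"],2),"pos",p.round(4),"jaw",round(cur,1),"zax",r.as_matrix()[:2,2].round(4),"w",round(s["width"],4),"F",np.round(s["ft_force"],1),"q",s["joint_positions"].round(2))
    print("tool shift mm",(d*1000).round(1),"turn deg",(r.inv()*rt).as_rotvec(degrees=True).round(1))
E
python3 -c "
from h import *
go(.510,.2728,.034,73.6)"
```

```text
t 2.15 pos [0.5143 0.2638 0.087 ] jaw 73.1 zax [-0.0067 -0.0075] w 0.0499 F [-0.5  0.6  0.4] q [-0.69  0.34  0.17  1.74 -0.06  1.08  0.77]
tool shift mm [ 6.5  7.8 52.9] turn deg [-0.5 -0.2 -0.5]
```

Still about 10 mm off (carry-over from the fast leg), so I correct before descending.

Emit:
send_rows:
  steps:
    - [-0.5, -0.2, -0.5, 0.006, 0.007, 0, -0.15]
    - [0, 0, 0, 0, 0, 0, -0.15]
    - [0, 0, 0, 0, 0, 0.004, -0.15]
    - [0, 0, 0, 0, 0, 0.004, -0.15]
    - [0, 0, 0, 0, 0, 0, -0.15]
    - [0, 0, 0, 0, 0, 0, -0.15]
    - [0, 0, 0, 0, 0, 0, -0.15]
    - [0, 0, 0, 0, 0, 0, -0.15]
    - [0, 0, 0, 0, 0, 0, -0.15]
    - [0, 0, 0, 0, 0, 0, -0.15]

```text
time: 3.15
ee_pos: [0.5105, 0.2734, 0.0789]
eef_rot: [0.142, 0.99, 0.001, 0.0]
ft_force: [1.0, 0.3, -0.1]
width: 0.0498
```

```bash
python3 -c "
from h import *
go(.510,.2728,.034,73.6)"
```

```text
t 3.15 pos [0.5105 0.2734 0.0789] jaw 73.6 zax [0.0005 0.0012] w 0.0498 F [ 1.   0.3 -0.1] q [-0.7   0.34  0.16  1.75 -0.06  1.06  0.76]
tool shift mm [ 0.3 -0.7 44.9] turn deg [0.1 0.  0. ]
```

Emit:
send_rows:
  steps:
    - [0, 0, 0, 0, 0, 0.009, -0.15]
    - [0, 0, 0, 0, 0, 0.009, -0.15]
    - [0, 0, 0, 0, 0, 0.009, -0.15]
    - [0, 0, 0, 0, 0, 0.009, -0.15]
    - [0, 0, 0, 0, 0, 0.004, -0.15]
    - [0, 0, 0, 0, 0, 0.003, -0.15]
    - [0, 0, 0, 0, 0, 0, -0.15]
    - [0, 0, 0, 0, 0, 0, -0.15]
    - [0, 0, 0, 0, 0, 0, -0.15]
    - [0, 0, 0, 0, 0, 0, -0.15]

```text
time: 4.15
ee_pos: [0.5102, 0.2732, 0.0314]
eef_rot: [0.142, 0.99, 0.0, -0.0]
ft_force: [-0.4, -0.1, -0.1]
width: 0.05
```

```bash
python3 -c "
from h import *
go(.510,.2728,.034,73.6)
p,d=camera('side');cv2.imwrite('pics/s2.png',cv2.resize(p[240:370,190:340],None,fx=5,fy=4.6,interpolation=cv2.INTER_CUBIC))"
```

```text
t 4.15 pos [0.5102 0.2732 0.0314] jaw 73.6 zax [-0.0002  0.0006] w 0.05 F [-0.4 -0.1 -0.1] q [-0.7   0.4   0.15  1.78 -0.07  0.96  0.77]
tool shift mm [ 0.1 -0.4 -2.6] turn deg [ 0. -0.  0.]
```

View pics/s2.png

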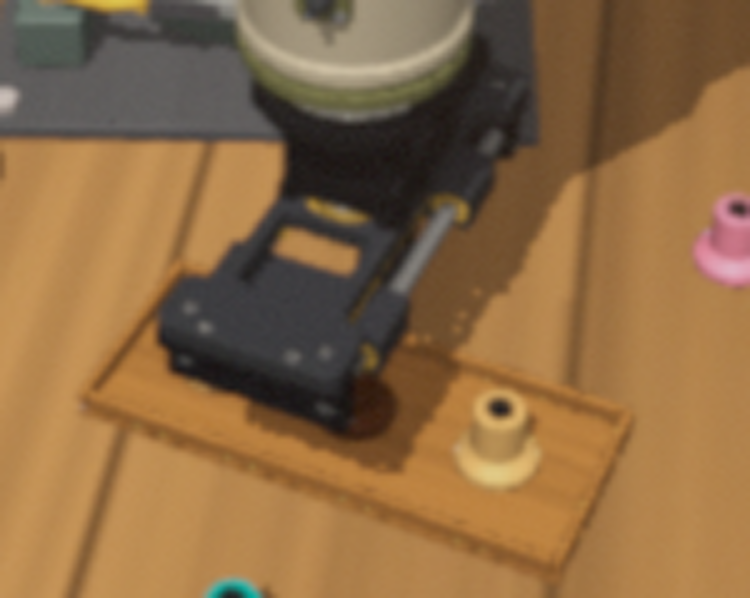

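```bash
python3 -c "
from h import *
s=read_state();r=Ro.from_quat(s['eef_rot']);o=np.array(s['ee_pos'])
def cp(q): 
  u=proj('side',o+r.apply(q)); return ((u-[190,240])*[5,4.6]).round()
for x in(-.0375,0,.0375):
  for y in (-.095,.095): print('body',x,y,cp([x,y,-.053]))
for y in(-.058,-.025,.025,.058):
  for x in(-.0095,.0095): print('finger tip',x,y,cp([x,y,.017]))
print(cp([0,0,-.010]))
"
```

```text
body -0.0375 -0.095 [363. 134.]
body -0.0375 0.095 [155. 430.]
body 0 -0.095 [440. 157.]
body 0 0.095 [243. 462.]
body 0.0375 -0.095 [520. 181.]
body 0.0375 0.095 [333. 494.]
finger tip -0.0095 -0.058 [384. 304.]
finger tip 0.0095 -0.058 [424. 317.]
finger tip -0.0095 -0.025 [353. 353.]
finger tip 0.0095 -0.025 [393. 367.]
finger tip -0.0095 0.025 [303. 433.]
finger tip 0.0095 0.025 [344. 448.]
finger tip -0.0095 0.058 [268. 489.]
finger tip 0.0095 0.058 [310. 504.]
[349. 361.]
```

Emit:
send_rows:
  steps:
    - [0, 0, 0, 0, 0, -0.003, -0.15]
    - [0, 0, 0, 0, 0, 0, -0.15]
    - [0, 0, 0, 0, 0, 0, 0.1]
    - [0, 0, 0, 0, 0, 0, 0.3]
    - [0, 0, 0, 0, 0, 0, 0.7]
    - [0, 0, 0, 0, 0, 0, 0.7]
    - [0, 0, 0, 0, 0, 0, 0.7]
    - [0, 0, 0, 0, 0, 0, 0.7]
    - [0, 0, 0, 0, 0, 0, 0.7]
    - [0, 0, 0, 0, 0, 0, 0.7]
  force: 15

```text
time: 5.2
ee_pos: [0.5105, 0.2734, 0.0353]
eef_rot: [0.142, 0.99, 0.001, 0.0]
ft_force: [0.2, -0.0, -0.3]
width: 0.0135
```

```bash
python3 -c "
from h import *
go(.510,.2728,.134,73.6)"
```

```text
t 5.2 pos [0.5105 0.2734 0.0353] jaw 73.6 zax [0.0006 0.0012] w 0.0135 F [ 0.2 -0.  -0.3] q [-0.7   0.39  0.15  1.78 -0.07  0.97  0.77]
tool shift mm [  0.3  -0.6 -98.7] turn deg [0.1 0.  0. ]
```

```bash
python3 -c "
from h import *
p,d=camera('side');cv2.imwrite('pics/s3.png',cv2.resize(p[240:370,190:340],None,fx=5,fy=4.6,interpolation=cv2.INTER_CUBIC));
p,d=camera('top');cv2.imwrite('pics/t3.png',cv2.resize(p[170:255,130:250],None,fx=6,fy=6,interpolation=cv2.INTER_CUBIC))"
```

```text
(no output)
```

View pics/s3.png

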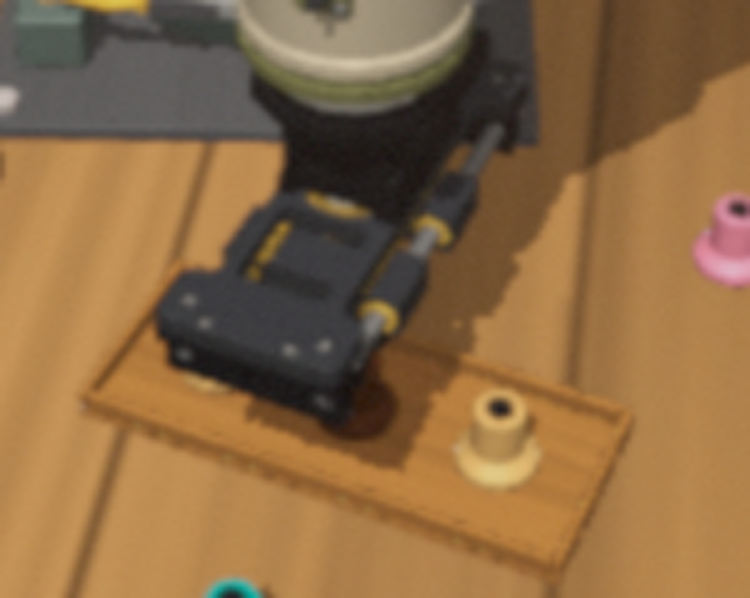

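View pics/t3.png

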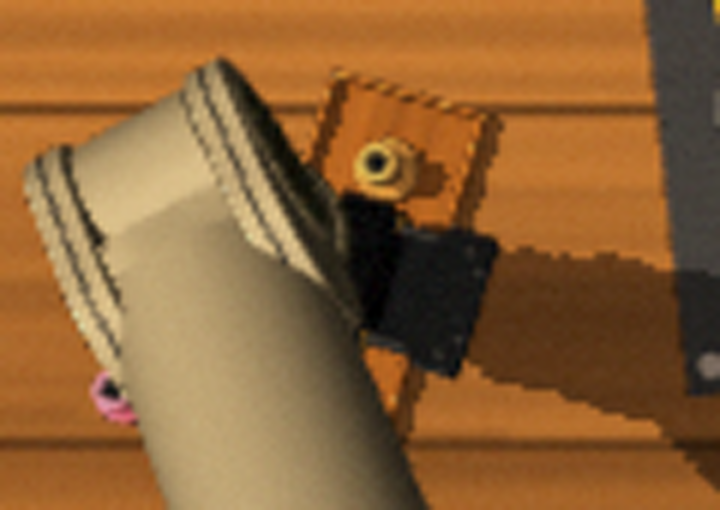

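```bash
python3 -c "
from h import *
np.set_printoptions(precision=4,suppress=True)
for c in [(497,240),(445,375),(405,230),(360,335)]:
  for z in (.09,.13): print(c,z,onz('top',130+(c[0]+.5)/6-.5,170+(c[1]+.5)/6-.5,z))
p,d=camera('top');
for v in range(205,235,3): print(v,[round(float((lambda dd,u:(lambda w:w[2])(P['top']['world_from_camera'][:3,:3]@(np.linalg.solve(P['top']['camera_matrix'],[u,v,1])*dd)+P['top']['world_from_camera'][:3,3]))(d[v,u],u)),3) for u in range(186,216,3)])
p,d=camera('side');np.save('d3.npy',d)
for v in range(296,334,3): print(v,[tuple((P['side']['world_from_camera'][:3,:3]@(np.linalg.solve(P['side']['camera_matrix'],[u,v,1])*d[v,u])+P['side']['world_from_camera'][:3,3]).round(3)) for u in range(224,276,8)])
go(.51,.2728,.1,73.6)
"
```

```text
(497, 240) 0.09 [0.5272 0.1813 0.09  ]
(497, 240) 0.13 [0.5237 0.1757 0.13  ]
(445, 375) 0.09 [0.4557 0.2078 0.09  ]
(445, 375) 0.13 [0.454  0.2014 0.13  ]
(405, 230) 0.09 [0.5325 0.2302 0.09  ]
(405, 230) 0.13 [0.5288 0.2233 0.13  ]
(360, 335) 0.09 [0.4768 0.253  0.09  ]
(360, 335) 0.13 [0.4745 0.2456 0.13  ]
205 [0.263, 0.214, 0.214, 0.21, -0.0, 0.005, 0.004, 0.007, -0.007, -0.002]
208 [0.264, 0.213, 0.211, 0.138, 0.134, 0.132, 0.155, 0.152, 0.005, -0.005]
211 [0.377, 0.217, 0.219, 0.177, 0.159, 0.157, 0.158, 0.162, 0.158, -0.002]
214 [0.402, 0.215, 0.211, 0.163, 0.162, 0.158, 0.164, 0.16, 0.156, 0.001]
217 [0.425, 0.214, 0.197, 0.161, 0.156, 0.157, 0.16, 0.157, 0.164, -0.002]
220 [0.45, 0.399, 0.19, 0.154, 0.156, 0.158, 0.157, 0.162, 0.006, -0.005]
223 [0.47, 0.429, 0.174, 0.159, 0.154, 0.16, 0.152, 1.704, -0.007, 0.002]
226 [0.479, 0.14, 0.134, 0.132, 0.156, 0.156, 0.156, 0.155, -0.009, 0.002]
229 [0.49, 0.472, -0.003, -0.001, 0.16, 0.163, 0.159, -0.001, -0.003, 0.0]
232 [0.499, 0.49, 0.004, 0.005, 0.002, -0.005, 0.152, -0.003, -0.005, 0.006]
296 [(np.float64(0.607), np.float64(0
[... 4851 characters left out ...]
at64(0.283), np.float64(0.021)), (np.float64(0.484), np.float64(0.269), np.float64(0.007))]
332 [(np.float64(0.582), np.float64(0.299), np.float64(0.017)), (np.float64(0.568), np.float64(0.287), np.float64(0.005)), (np.float64(0.551), np.float64(0.285), np.float64(0.005)), (np.float64(0.534), np.float64(0.283), np.float64(0.005)), (np.float64(0.516), np.float64(0.29), np.float64(0.017)), (np.float64(0.499), np.float64(0.288), np.float64(0.018)), (np.float64(0.484), np.float64(0.275), np.float64(0.004))]
t 5.4 pos [0.5105 0.2734 0.0353] jaw 73.6 zax [0.0006 0.0012] w 0.013 F [-0.2 -0.1 -0.3] q [-0.7   0.39  0.15  1.78 -0.07  0.97  0.77]
tool shift mm [  0.3  -0.6 -64.7] turn deg [0.1 0.  0. ]
```

```bash
python3 -c "
from h import *
p,d=camera('side');q=p[300:345,240:300];q=cv2.resize(q,None,fx=12,fy=12,interpolation=cv2.INTER_CUBIC);q=(255*(q/255.)**.45).astype(np.uint8);cv2.imwrite('pics/s4.png',q)"
```

```text
(no output)
```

View pics/s4.png

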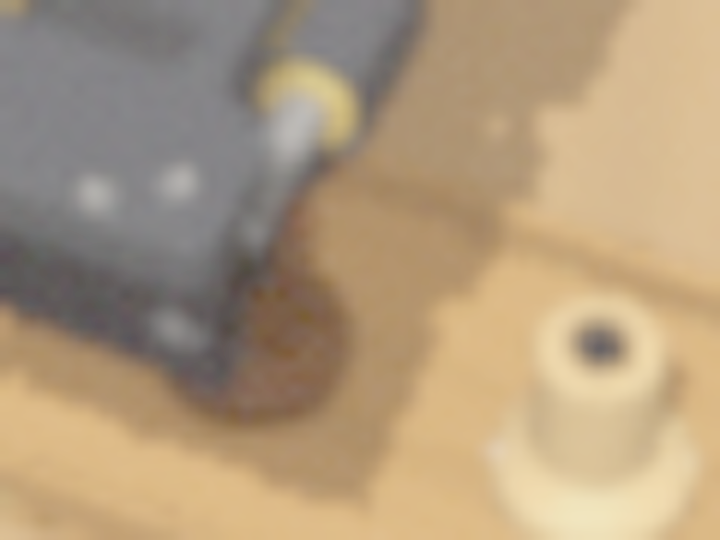

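Emit:
send_rows:
  steps:
    - [0, 0, 0, 0, 0, 0, -0.15]
    - [0, 0, 0, 0, 0, 0, -0.15]
    - [0, 0, 0, 0, 0, 0, -0.15]
    - [0, 0, 0, 0, 0, -0.025, -0.15]
    - [0, 0, 0, 0, 0, -0.025, -0.15]
    - [0, 0, 0, 0, 0, -0.025, -0.15]
    - [0, 0, 8, 0, 0, -0.01, -0.15]
    - [0, 0, 8, 0, 0, 0, -0.15]
    - [0, 0, 8, 0, 0, 0, -0.15]
    - [0, 0, 8, 0, 0, 0, -0.15]

```text
time: 6.45
ee_pos: [0.5103, 0.273, 0.1239]
eef_rot: [0.418, 0.908, 0.001, -0.0]
ft_force: [1.2, 0.1, -0.2]
width: 0.05
```

Emit:
send_rows:
  steps:
    - [0, 0, 8, 0, 0, 0, -0.15]
    - [0, 0, 8, 0, 0, 0, -0.15]
    - [0, 0, 8, 0, 0, 0, -0.15]
    - [0, 0, 8, 0, 0, 0, -0.15]
    - [0, 0, 4, 0, 0, 0, -0.15]
    - [0, 0, 0, 0, 0, 0, -0.15]
    - [0, 0, 0, 0, 0, 0, -0.15]
    - [0, 0, 0, 0, 0, 0, -0.15]
    - [0, 0, 0, 0, 0, 0, -0.15]
    - [0, 0, 0, 0, 0, 0, -0.15]

```text
time: 7.45
ee_pos: [0.5101, 0.2731, 0.1241]
eef_rot: [0.687, 0.727, 0.001, -0.0]
ft_force: [-0.2, 0.1, 0.1]
width: 0.0503
```

```bash
python3 -c "
from h import *
go(.510,.2728,.034,0)
p,d=camera('side');q=p[220:350,190:340];q=cv2.resize(q,None,fx=5,fy=4.6,interpolation=cv2.INTER_CUBIC);q=(255*(q/255.)**.6).astype(np.uint8);cv2.imwrite('pics/s5.png',q);np.save('d5.npy',d)"
```

```text
t 7.45 pos [0.5101 0.2731 0.1241] jaw 3.2 zax [0.0003 0.0017] w 0.0503 F [-0.2  0.1  0.1] q [-0.85  0.3   0.33  1.72 -0.11  1.14 -0.43]
tool shift mm [-0.4 -0.1 90.1] turn deg [ 0.  -0.1  3.2]
```

View pics/s5.png

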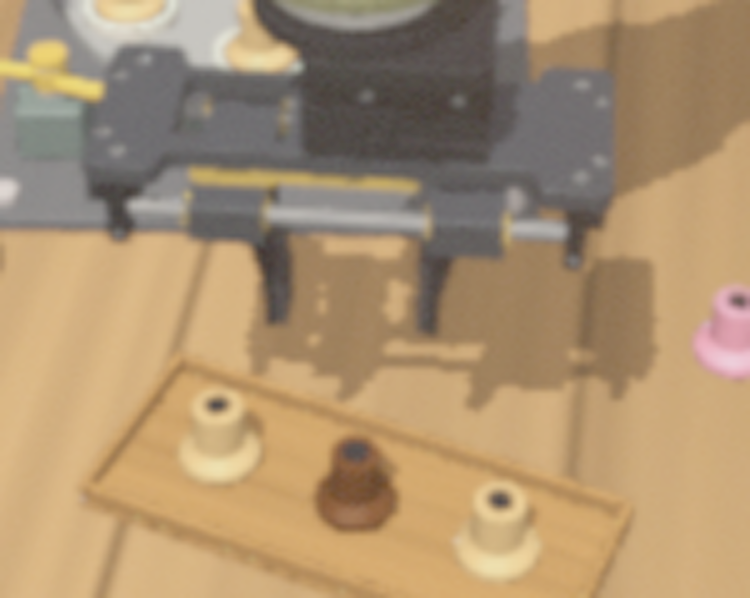

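```bash
python3 -c "
from h import *
d=np.load('d5.npy');T=P['side']['world_from_camera'];K=P['side']['camera_matrix']
for c in [(278,262),(278,285),(278,305),(278,316),(430,268),(430,290),(430,310),(428,324)]:
  u,v=round(190+c[0]/5),round(220+c[1]/4.6); print(c,(T[:3,:3]@(np.linalg.solve(K,[u,v,1])*d[v,u])+T[:3,3]).round(3))
s=read_state();r=Ro.from_quat(s['eef_rot']);o=np.array(s['ee_pos'])
for q in ([0,.025,.017],[0,-.025,.017],[0,0,0],[0,0,-.053]):
  u=proj('side',o+r.apply(q)); print(q,((u-[190,220])*[5,4.6]).round())
"
```

```text
(278, 262) [0.535 0.286 0.173]
(278, 285) [0.536 0.284 0.158]
(278, 305) [0.536 0.282 0.145]
(278, 316) [0.536 0.284 0.138]
(430, 268) [0.478 0.283 0.176]
(430, 290) [0.478 0.282 0.162]
(430, 310) [0.478 0.281 0.15 ]
(428, 324) [0.477 0.284 0.145]
[0, 0.025, 0.017] [288. 351.]
[0, -0.025, 0.017] [412. 359.]
[0, 0, 0] [350. 328.]
[0, 0, -0.053] [350. 240.]
```

```bash
python3 -c "
from h import *
d=np.load('d5.npy');T=P['side']['world_from_camera'];K=P['side']['camera_matrix']
for u in (243,244,245,246,247,274,275,276,277,278):
  out=[]
  for v in range(284,296):
    w=(T[:3,:3]@(np.linalg.solve(K,[u,v,1])*d[v,u])+T[:3,3]); out.append((v,*w.round(3).tolist()))
  print(u,[o for o in out if o[3]>.06][-2:])
p,d=camera('top');cv2.imwrite('pics/t5.png',cv2.resize(p[130:260,130:290],None,fx=5,fy=4.5))
"
```

```text
243 [(289, 0.541, 0.288, 0.141), (290, 0.541, 0.289, 0.14)]
244 [(289, 0.54, 0.285, 0.139), (290, 0.54, 0.287, 0.138)]
245 [(289, 0.538, 0.285, 0.139), (290, 0.538, 0.283, 0.134)]
246 [(289, 0.536, 0.284, 0.138), (290, 0.536, 0.284, 0.135)]
247 [(289, 0.534, 0.284, 0.139), (290, 0.534, 0.285, 0.137)]
274 [(290, 0.481, 0.28, 0.14), (291, 0.481, 0.281, 0.138)]
275 [(290, 0.479, 0.28, 0.14), (291, 0.479, 0.281, 0.139)]
276 [(291, 0.477, 0.282, 0.14), (292, 0.477, 0.283, 0.138)]
277 [(291, 0.475, 0.282, 0.14), (292, 0.475, 0.281, 0.137)]
278 []
```

View pics/t5.png

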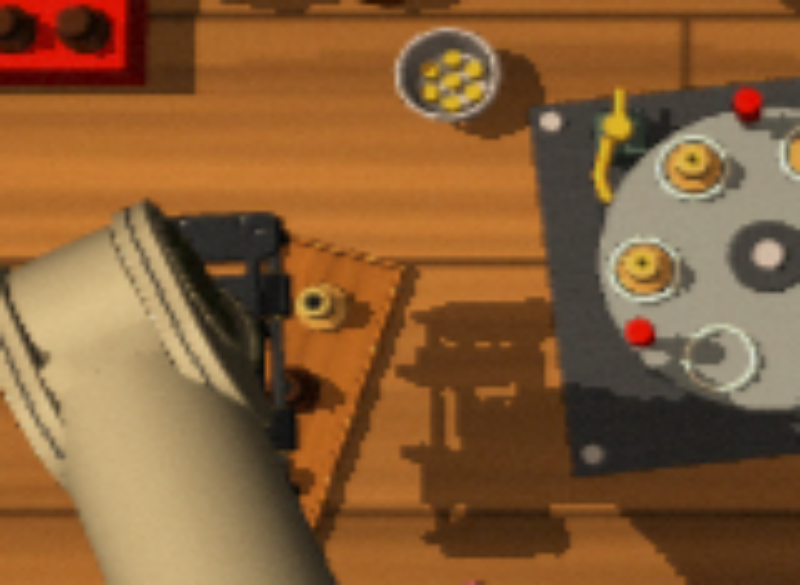

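The fingertips measure z≈0.137, while the reported TCP of 0.124 minus tip_extent would put them at 0.107. The tips are therefore about 30 mm higher than the readings imply, and the first grip closed in the air just above the foot. The walnut has not moved. From here on I use tip z = reported z + 0.013.

Emit:
send_rows:
  steps:
    - [0, 0, 0, 0, 0, 0.02, -0.15]
    - [0, 0, 0, 0, 0, 0.02, -0.15]
    - [0, 0, 0, 0, 0, 0.02, -0.15]
    - [0, 0, 0, 0, 0, 0.015, -0.15]
    - [0, 0, 0, 0, 0, 0.005, -0.15]
    - [0, 0, 0, 0, 0, 0.005, -0.15]
    - [0, 0, 0, 0, 0, 0, -0.15]
    - [0, 0, 0, 0, 0, 0, -0.15]
    - [0, 0, 0, 0, 0, 0, -0.15]
    - [0, 0, 0, 0, 0, 0, -0.15]

```text
time: 8.55
ee_pos: [0.5124, 0.2745, 0.0396]
eef_rot: [0.687, 0.727, 0.004, 0.0]
ft_force: [-0.6, -0.3, 0.8]
width: 0.0501
```

```bash
python3 -c "
from h import *
go(.510,.2728,.004,3.2)
p,d=camera('side');q=p[260:350,210:330];q=cv2.resize(q,None,fx=6,fy=6,interpolation=cv2.INTER_CUBIC);q=(255*(q/255.)**.6).astype(np.uint8);cv2.imwrite('pics/s6.png',q);np.save('d6.npy',d)"
```

```text
t 8.55 pos [0.5124 0.2745 0.0396] jaw 3.3 zax [0.005  0.0053] w 0.0501 F [-0.6 -0.3  0.8] q [-0.83  0.4   0.32  1.79 -0.15  0.97 -0.4 ]
tool shift mm [-1.8 -2.7 35.6] turn deg [ 0.3 -0.3  0.1]
```

View pics/s6.png

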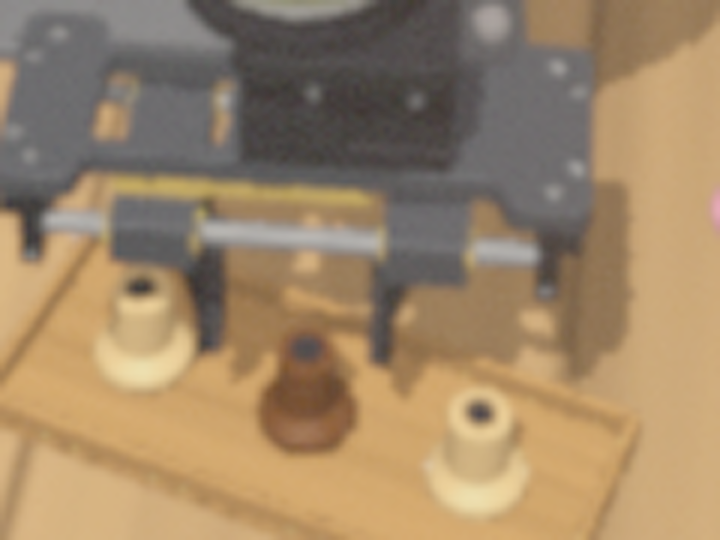

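The tips at (210,348) and (382,360) straddle the walnut's top at (305,347), still just above it. I correct by 2-3 mm and go down the remaining 35 mm.

Emit:
send_rows:
  steps:
    - [0.3, -0.3, 0, -0.002, -0.0025, 0.003, -0.15]
    - [0, 0, 0, 0, 0, 0.008, -0.15]
    - [0, 0, 0, 0, 0, 0.008, -0.15]
    - [0, 0, 0, 0, 0, 0.006, -0.15]
    - [0, 0, 0, 0, 0, 0.005, -0.15]
    - [0, 0, 0, 0, 0, 0.002, -0.15]
    - [0, 0, 0, 0, 0, 0, -0.15]
    - [0, 0, 0, 0, 0, 0, -0.15]
    - [0, 0, 0, 0, 0, 0, -0.15]
    - [0, 0, 0, 0, 0, 0, -0.15]

```text
time: 9.6
ee_pos: [0.5098, 0.2721, 0.0046]
eef_rot: [0.687, 0.727, -0.0, 0.0]
ft_force: [0.7, -0.9, -0.1]
width: 0.0503
```

```bash
python3 -c "
from h import *
go(.510,.2728,.004,3.2)
p,d=camera('side');q=p[260:350,210:330];q=cv2.resize(q,None,fx=6,fy=6,interpolation=cv2.INTER_CUBIC);q=(255*(q/255.)**.6).astype(np.uint8);cv2.imwrite('pics/s7.png',q);np.save('d6.npy',d)"
```

```text
t 9.6 pos [0.5098 0.2721 0.0046] jaw 3.3 zax [-0.0004 -0.0009] w 0.0503 F [ 0.7 -0.9 -0.1] q [-0.82  0.44  0.31  1.81 -0.16  0.92 -0.39]
tool shift mm [0.6 0.2 0.6] turn deg [-0.   0.   0.1]
```

View pics/s7.png

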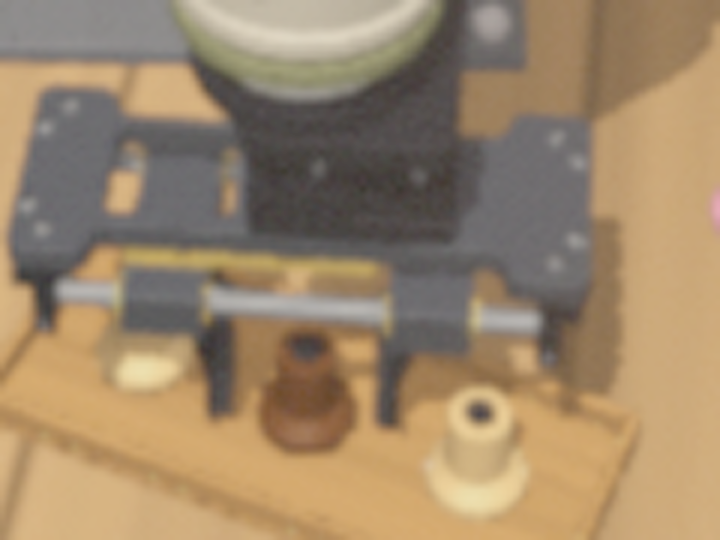

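The fingers now stand on both sides of the foot, with tips at (220,412) and (388,422) and the walnut at (305,390). Gripping.

Emit:
send_rows:
  steps:
    - [0, 0, 0, 0, 0, 0, 0.2]
    - [0, 0, 0, 0, 0, 0, 0.4]
    - [0, 0, 0, 0, 0, 0, 0.8]
    - [0, 0, 0, 0, 0, 0, 0.9]
    - [0, 0, 0, 0, 0, 0, 0.9]
    - [0, 0, 0, 0, 0, 0, 0.9]
    - [0, 0, 0, 0, 0, 0, 0.9]
    - [0, 0, 0, 0, 0, 0, 0.9]
    - [0, 0, 0, 0, 0, -0.005, 0.9]
    - [0, 0, 0, 0, 0, -0.005, 0.9]
  force: 15

```text
time: 10.65
ee_pos: [0.5097, 0.2725, 0.0177]
eef_rot: [0.687, 0.727, -0.0, -0.0]
ft_force: [0.8, 0.3, 0.3]
width: 0.0225
```

```bash
python3 -c "
from h import *
go(.528,-.012,.16,-16)"
```

```text
t 10.65 pos [0.5097 0.2725 0.0177] jaw 3.3 zax [-0.0011  0.0003] w 0.0225 F [0.8 0.3 0.3] q [-0.83  0.43  0.31  1.8  -0.16  0.94 -0.39]
tool shift mm [-285.1    1.9 -142.4] turn deg [-0.1 -0.  19.3]
```

Emit:
send_rows:
  steps:
    - [0, 0, 0, 0, 0, -0.03, 0.9]
    - [0, 0, 0, 0, 0, -0.035, 0.9]
    - [0, 0, 0, 0, 0, -0.035, 0.9]
    - [0, 0, 0, -0.01, 0, -0.03, 0.9]
    - [0, 0, 0, -0.02, 0, -0.015, 0.9]
    - [0, 0, 0, -0.03, 0, 0, 0.9]
    - [0, 0, 0, -0.035, 0, 0, 0.9]
    - [0, 0, 0, -0.035, 0, 0, 0.9]
    - [0, 0, 0, -0.03, 0, 0, 0.9]
    - [0, 0, 0, -0.02, 0, 0, 0.9]

```text
time: 11.65
ee_pos: [0.5205, 0.09, 0.1729]
eef_rot: [0.684, 0.729, 0.002, 0.0]
ft_force: [-0.3, 0.0, -1.1]
width: 0.0219
```

```bash
python3 -c "
from h import *
go(.528,-.012,.16,-16)"
```

```text
t 11.65 pos [0.5205 0.09   0.1729] jaw 3.6 zax [0.0032 0.0031] w 0.0219 F [-0.3  0.  -1.1] q [-0.67  0.14  0.45  1.8  -0.07  1.22 -0.13]
tool shift mm [-102.3    1.    12.6] turn deg [ 0.2 -0.2 19.6]
```

Emit:
send_rows:
  steps:
    - [0, 0, 0, -0.025, 0, 0, 0.9]
    - [0, 0, 0, -0.025, 0, 0, 0.9]
    - [0, 0, 0, -0.022, 0, 0, 0.9]
    - [0, 0, 0, -0.015, 0, 0, 0.9]
    - [0, 0, 5, 0, 0, 0, 0.9]
    - [0, 0, 5, 0, 0, 0, 0.9]
    - [0, 0, 5, 0, 0, 0, 0.9]
    - [0, 0, 4, 0, 0, 0, 0.9]
    - [0, 0, 0, 0, 0, 0, 0.9]
    - [0, 0, 0, 0, 0, 0, 0.9]

```text
time: 12.65
ee_pos: [0.5257, -0.0066, 0.1765]
eef_rot: [0.801, 0.598, 0.004, 0.0]
ft_force: [-0.4, 0.0, 0.4]
width: 0.0219
```

```bash
python3 -c "
from h import *
go(.528,-.012,.12,-16)
p,d=camera('side');q=p[110:260,180:330];q=cv2.resize(q,None,fx=4,fy=4,interpolation=cv2.INTER_CUBIC);cv2.imwrite('pics/s8.png',q)
p,d=camera('top');q=p[140:260,220:380];q=cv2.resize(q,None,fx=5,fy=5,interpolation=cv2.INTER_CUBIC);cv2.imwrite('pics/t8.png',q)"
```

```text
t 12.65 pos [ 0.5257 -0.0066  0.1765] jaw -16.5 zax [0.0073 0.0044] w 0.0219 F [-0.4  0.   0.4] q [-0.58  0.13  0.56  1.8  -0.08  1.22 -0.29]
tool shift mm [-4.9  3.4 56.5] turn deg [ 0.3 -0.4 -0.5]
```

View pics/s8.png

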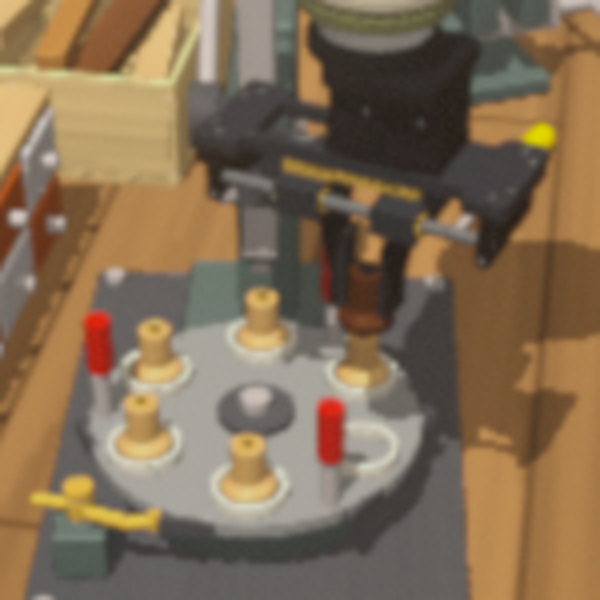

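View pics/t8.png

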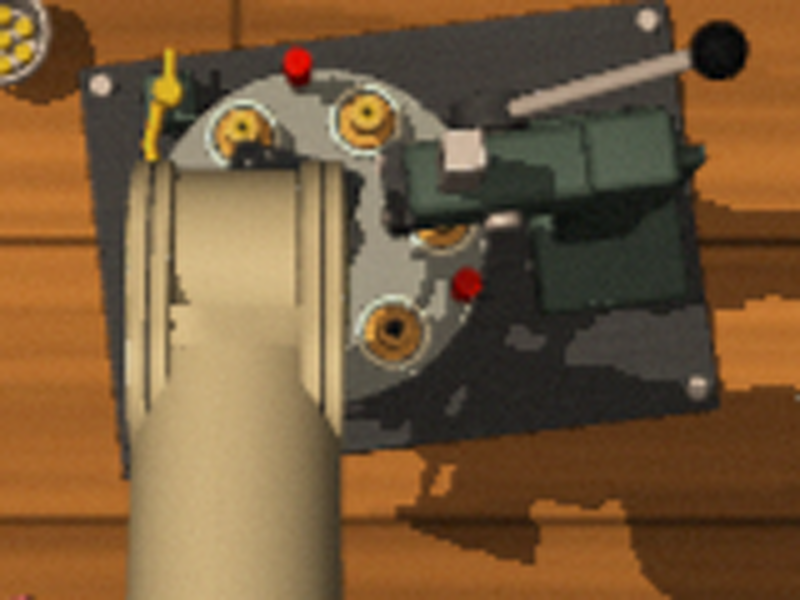

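```bash
python3 - <<'E'
from h import *
from scipy.optimize import least_squares
np.set_printoptions(precision=4,suppress=True)
for n,g in(("side",(.5265,-.0125)),("top",(.5315,-.012))):
    im=cv2.imread(f"pics/{n}0.png").astype(float);big=8
    u0,v0=proj(n,[*g,.075]);u0,v0=int(u0),int(v0);r=20
    q=cv2.resize(im[v0-r:v0+r,u0-r:u0+r],None,fx=big,fy=big,interpolation=cv2.INTER_CUBIC)
    w=q.min(2)
    yy,xx=np.mgrid[0:2*r*big,0:2*r*big];U=u0-r+(xx+.5)/big-.5;V=v0-r+(yy+.5)/big-.5
    # back-project to plane
    o,_=ray(n,0,0);K=P[n]["camera_matrix"];T=P[n]["world_from_camera"]
    D=np.stack([U,V,np.ones_like(U)],-1)@np.linalg.inv(K).T@T[:3,:3].T
    X=o+D*((.075-o[2])/D[...,2])[...,None]
    dist=np.hypot(X[...,0]-g[0],X[...,1]-g[1]);m=(w>165)&(dist<.030)&(dist>.014)
    pts=X[m][:,:2];print(n,m.sum()/64)
    f=lambda c:np.hypot(pts[:,0]-c[0],pts[:,1]-c[1])-.022
    s=least_squares(f,g,loss="soft_l1",f_scale=.001);print("fixed r",s.x)
    f2=lambda c:np.hypot(pts[:,0]-c[0],pts[:,1]-c[1])-c[2]
    s=least_squares(f2,[*g,.022],loss="soft_l1",f_scale=.001);print("free r",s.x)
    cv2.imwrite(f"pics/ring_{n}.png",np.hstack([q,np.where(m[...,None],[0,0,255],q)]).astype(np.uint8))
E
```

```text
side 61.640625
fixed r [ 0.5276 -0.0113]
free r [ 0.5273 -0.0114  0.0217]
top 27.921875
fixed r [ 0.5305 -0.0115]
free r [ 0.5305 -0.0116  0.0218]
```

View pics/ring_side.png

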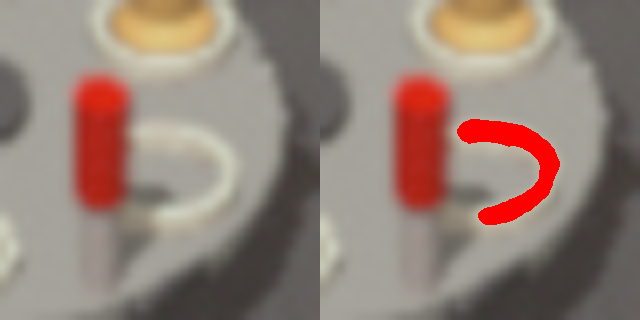

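View pics/ring_top.png

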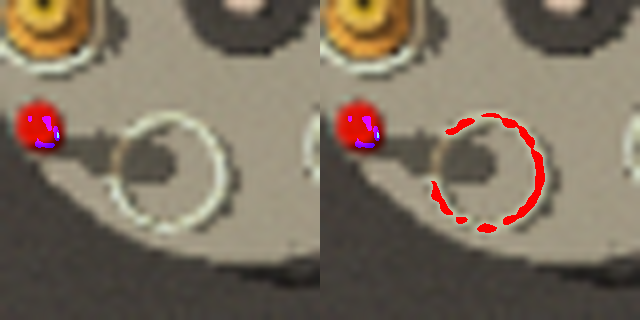

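```bash
python3 -c "
from h import *
go(.5287,-.0117,.10,-16)"
```

```text
t 12.75 pos [ 0.5257 -0.0066  0.1764] jaw -16.5 zax [0.0073 0.0044] w 0.0222 F [ 0.  -0.6  0.1] q [-0.58  0.13  0.56  1.8  -0.08  1.22 -0.29]
tool shift mm [-4.6  3.9 76.4] turn deg [ 0.3 -0.4 -0.5]
```

Emit:
send_rows:
  steps:
    - [0.3, -0.4, -0.5, -0.0046, 0.0039, 0, 0.9]
    - [0, 0, 0, 0, 0, 0.01, 0.9]
    - [0, 0, 0, 0, 0, 0.015, 0.9]
    - [0, 0, 0, 0, 0, 0.015, 0.9]
    - [0, 0, 0, 0, 0, 0.015, 0.9]
    - [0, 0, 0, 0, 0, 0.01, 0.9]
    - [0, 0, 0, 0, 0, 0.005, 0.9]
    - [0, 0, 0, 0, 0, 0, 0.9]
    - [0, 0, 0, 0, 0, 0, 0.9]
    - [0, 0, 0, 0, 0, 0, 0.9]

```text
time: 13.75
ee_pos: [0.5285, -0.0135, 0.1013]
eef_rot: [0.797, 0.604, -0.001, 0.001]
ft_force: [-0.4, -0.3, 0.6]
width: 0.0221
```

```bash
python3 -c "
from h import *
go(.5287,-.0117,.082,-16)
p,d=camera('side');q=p[150:260,200:330];q=cv2.resize(q,None,fx=6,fy=5.4,interpolation=cv2.INTER_CUBIC);cv2.imwrite('pics/s9.png',q)"
```

```text
t 13.75 pos [ 0.5285 -0.0135  0.1013] jaw -15.7 zax [-0.001  -0.0023] w 0.0221 F [-0.4 -0.3  0.6] q [-0.55  0.23  0.55  1.88 -0.13  1.07 -0.22]
tool shift mm [ 1.9 -0.3 19.3] turn deg [-0.   0.1  0.3]
```

View pics/s9.png

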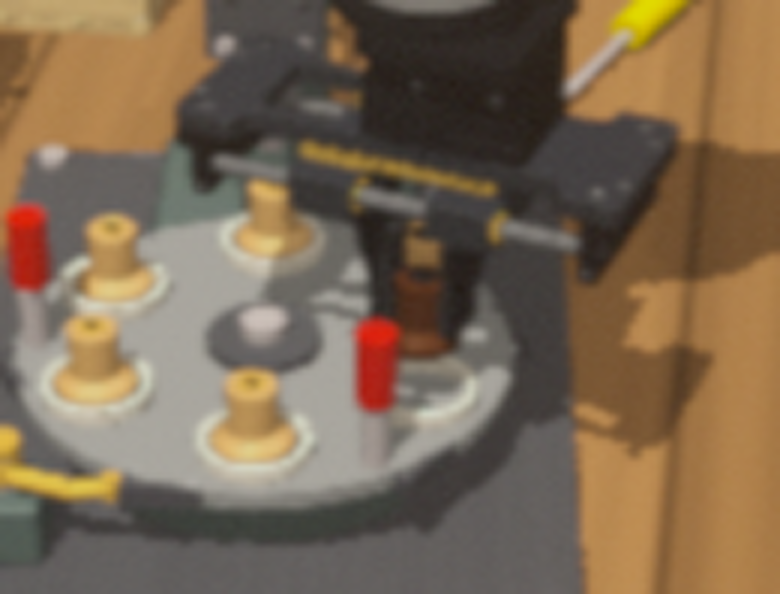

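Emit:
send_rows:
  steps:
    - [0, 0, 0, 0.0019, 0, 0.003, 0.9]
    - [0, 0, 0, 0, 0, 0.007, 0.9]
    - [0, 0, 0, 0, 0, 0.006, 0.9]
    - [0, 0, 0, 0, 0, 0.003, 0.9]
    - [0, 0, 0, 0, 0, 0, 0.9]
    - [0, 0, 0, 0, 0, 0, 0.9]
    - [0, 0, 0, 0, 0, 0, 0.9]
    - [0, 0, 0, 0, 0, 0, 0.9]
    - [0, 0, 0, 0, 0, 0, 0.9]
    - [0, 0, 0, 0, 0, 0, 0.9]

```text
time: 14.8
ee_pos: [0.5298, -0.0114, 0.0817]
eef_rot: [0.797, 0.604, -0.0, 0.001]
ft_force: [0.5, 0.3, -0.6]
width: 0.0217
```

```bash
python3 -c "
from h import *
go(.5287,-.0117,.0667,-16)
p,d=camera('side');q=p[180:250,220:320];q=cv2.resize(q,None,fx=8,fy=8,interpolation=cv2.INTER_CUBIC);q=(255*(q/255.)**.6).astype(np.uint8);cv2.imwrite('pics/s10.png',q)"
```

```text
t 14.8 pos [ 0.5298 -0.0114  0.0817] jaw -15.7 zax [ 0.001  -0.0017] w 0.0217 F [ 0.5  0.3 -0.6] q [-0.54  0.26  0.54  1.89 -0.15  1.03 -0.21]
tool shift mm [-0.5 -1.  15. ] turn deg [0.1 0.1 0.3]
```

View pics/s10.png

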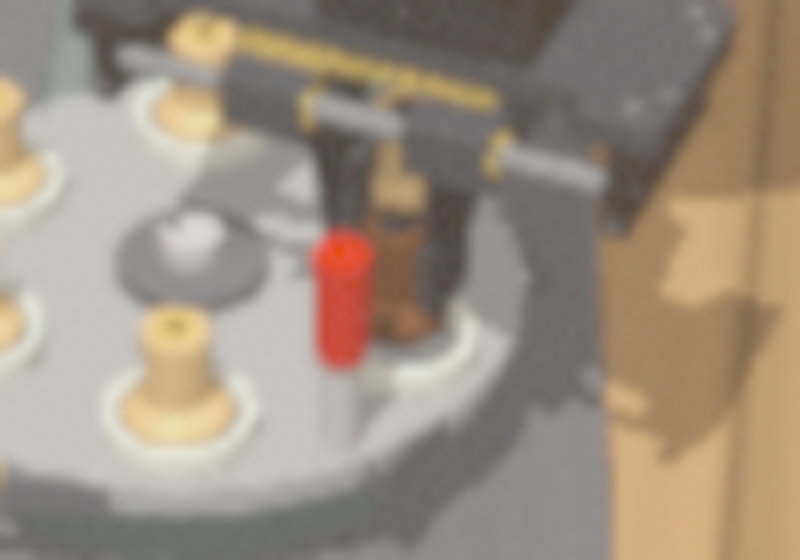

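```bash
python3 -c "
from h import *
t=np.linspace(0,6.28,200)
def circ(c,r,z): 
  q=np.array([proj('side',[c[0]+r*np.cos(a),c[1]+r*np.sin(a),z]) for a in t]); q=(q-[220,180]+.5)*8; return q[:,0].min().round(1),q[:,0].max().round(1),q[:,1].min().round(1),q[:,1].max().round(1)
print('ring fit side',circ((.5276,-.0113),.024,.075),circ((.5276,-.0113),.020,.075))
print('head at tcp',circ((.5298,-.0114),.018,.086))
print('foot top at tcp',circ((.5298,-.0114),.011,.121))
print('px/mm x',(proj('side',[.53,-.011,.08])-proj('side',[.531,-.011,.08]))*8)
p,d=camera('side')
for v in (218,219,220,221,222): print(v,[int(x) for x in p[v,262:282,2]],[int(x) for x in p[v,262:282,0]])
"
```

```text
ring fit side (np.float64(326.1), np.float64(476.1), np.float64(285.0), np.float64(379.2)) (np.float64(338.6), np.float64(463.6), np.float64(292.6), np.float64(371.1))
head at tcp (np.float64(338.2), np.float64(451.3), np.float64(268.8), np.float64(339.2))
foot top at tcp (np.float64(361.0), np.float64(431.4), np.float64(194.7), np.float64(237.1))
px/mm x [3.10566259 0.29028933]
218 [175, 170, 160, 139, 109, 91, 91, 91, 96, 94, 74, 56, 48, 65, 107, 136, 132, 114, 107, 107] [23, 23, 25, 23, 27, 26, 33, 32, 35, 38, 41, 41, 33, 47, 86, 116, 114, 103, 97, 97]
219 [176, 169, 160, 138, 100, 79, 80, 87, 103, 105, 91, 70, 55, 75, 112, 145, 157, 134, 112, 107] [26, 20, 23, 27, 27, 28, 32, 31, 36, 39, 38, 38, 35, 54, 91, 122, 137, 119, 102, 99]
220 [175, 170, 158, 137, 94, 70, 70, 82, 105, 107, 101, 89, 71, 82, 115, 156, 186, 167, 135, 120] [20, 26, 23, 26, 29, 27, 29, 30, 38, 37, 36, 36, 38, 62, 96, 136, 167, 151, 123, 111]
221 [174, 169, 157, 134, 93, 69, 65, 77, 96, 97, 89, 86, 79, 91, 116, 159, 196, 180, 158, 149] [16, 24, 22, 23, 29, 30, 28, 31, 35, 35, 34, 45, 56, 74, 100, 140, 177, 164, 147, 139]
222 [174, 168, 156, 134, 97, 71, 66, 70, 81, 84, 85, 90, 97, 104, 122, 167, 198, 177, 166, 164] [21, 24, 25, 29, 43, 43, 38, 36, 40, 45, 54, 70, 84, 93, 109, 151, 181, 161, 154, 153]
```

Emit:
send_rows:
  steps:
    - [0, 0, 0, -0.0005, -0.001, 0, 0.9]
    - [0, 0, 0, 0, 0, 0.002, 0.9]
    - [0, 0, 0, 0, 0, 0.002, 0.9]
    - [0, 0, 0, 0, 0, 0.002, 0.9]
    - [0, 0, 0, 0, 0, 0.001, 0.9]
    - [0, 0, 0, 0, 0, 0.001, 0.9]
    - [0, 0, 0, 0, 0, 0, 0.9]
    - [0, 0, 0, 0, 0, 0, 0.9]
    - [0, 0, 0, 0, 0, 0, 0.9]
    - [0, 0, 0, 0, 0, 0, 0.9]

```text
time: 15.9
ee_pos: [0.5285, -0.0116, 0.0728]
eef_rot: [0.797, 0.604, -0.0, 0.001]
ft_force: [-0.0, -1.1, -0.0]
width: 0.0218
```

```bash
python3 -c "
from h import *
go(.5287,-.0117,.0667,-16)"
```

```text
t 15.9 pos [ 0.5285 -0.0116  0.0728] jaw -15.7 zax [ 0.0008 -0.0018] w 0.0218 F [-0.  -1.1 -0. ] q [-0.54  0.27  0.54  1.9  -0.16  1.01 -0.2 ]
tool shift mm [-0.   0.2  6.1] turn deg [0.1 0.1 0.3]
```

Emit:
send_rows:
  steps:
    - [0, 0, 0, 0, 0, 0.0015, 0.9]
    - [0, 0, 0, 0, 0, 0.001, 0.9]
    - [0, 0, 0, 0, 0, 0.001, 0.9]
    - [0, 0, 0, 0, 0, 0.0005, 0.9]
    - [0, 0, 0, 0, 0, 0, 0.9]
    - [0, 0, 0, 0, 0, 0, 0.9]
    - [0, 0, 0, 0, 0, 0, 0.9]
    - [0, 0, 0, 0, 0, 0, 0.9]
    - [0, 0, 0, 0, 0, 0, 0.9]
    - [0, 0, 0, 0, 0, 0, 0.9]

```text
time: 16.9
ee_pos: [0.5289, -0.0117, 0.0697]
eef_rot: [0.797, 0.604, 0.0, 0.001]
ft_force: [0.5, 0.1, 1.3]
width: 0.0222
```

```bash
python3 -c "
from h import *
go(.5287,-.0117,.0667,-16)"
```

```text
t 16.9 pos [ 0.5289 -0.0117  0.0697] jaw -15.7 zax [ 0.0015 -0.0011] w 0.0222 F [0.5 0.1 1.3] q [-0.54  0.27  0.54  1.9  -0.16  1.01 -0.2 ]
tool shift mm [-0.1 -0.2  3. ] turn deg [0.1 0.  0.3]
```

Emit:
send_rows:
  steps:
    - [0, 0, 0, 0, 0, 0.001, 0.9]
    - [0, 0, 0, 0, 0, 0.001, 0.9]
    - [0, 0, 0, 0, 0, 0.0005, 0.9]
    - [0, 0, 0, 0, 0, 0, 0.9]
    - [0, 0, 0, 0, 0, 0.0005, 0.9]
    - [0, 0, 0, 0, 0, 0, 0.9]
    - [0, 0, 0, 0, 0, 0, 0.9]
    - [0, 0, 0, 0, 0, 0, 0.9]
    - [0, 0, 0, 0, 0, 0, 0.9]
    - [0, 0, 0, 0, 0, 0, 0.9]

```text
time: 17.9
ee_pos: [0.5291, -0.0117, 0.0696]
eef_rot: [0.797, 0.604, 0.001, 0.0]
ft_force: [-1.2, -0.3, 4.2]
width: 0.022
```

```bash
python3 -c "
from h import *
go(.5287,-.0117,.0667,-16)
p,d=camera('side');q=p[180:250,220:320];q=cv2.resize(q,None,fx=8,fy=8,interpolation=cv2.INTER_CUBIC);q=(255*(q/255.)**.6).astype(np.uint8);cv2.imwrite('pics/s11.png',q)"
```

```text
t 17.9 pos [ 0.5291 -0.0117  0.0696] jaw -15.8 zax [0.0013 0.0008] w 0.022 F [-1.2 -0.3  4.2] q [-0.54  0.27  0.54  1.9  -0.17  1.01 -0.2 ]
tool shift mm [-0.2 -0.4  2.9] turn deg [ 0.1 -0.1  0.2]
```

View pics/s11.png

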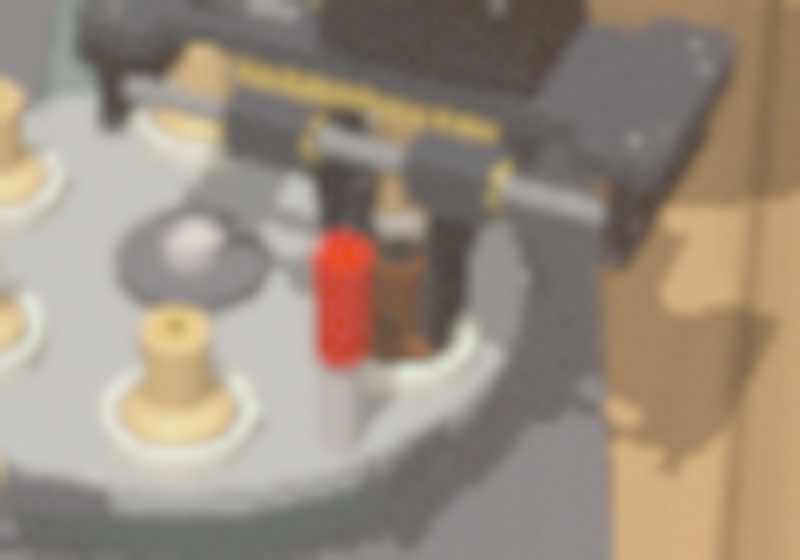

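```bash
python3 -c "
from h import *
p,d=camera('side');T=P['side']['world_from_camera'];K=P['side']['camera_matrix']
for nm,us,vs in (('walnut',(267,268,269,270,271,272),range(206,226)),('knob_b',(240,241,242,243),range(217,238))):
  print(nm)
  for v in vs:
    print(v,[tuple((T[:3,:3]@(np.linalg.solve(K,[u,v,1])*d[v,u])+T[:3,3]).round(3)[1:].tolist()) for u in us],[p[v,u].tolist() for u in us[2:4]])
"
```

```text
walnut
206 [(-0.074, 0.074), (-0.072, 0.076), (-0.074, 0.075), (-0.073, 0.076), (-0.072, 0.077), (-0.079, 0.072)] [[88, 120, 144], [86, 116, 139]]
207 [(-0.07, 0.074), (-0.069, 0.075), (-0.069, 0.076), (-0.07, 0.075), (-0.07, 0.075), (-0.07, 0.075)] [[121, 141, 154], [120, 139, 153]]
208 [(-0.067, 0.073), (-0.069, 0.072), (-0.069, 0.072), (-0.067, 0.074), (-0.069, 0.073), (-0.07, 0.072)] [[114, 131, 141], [115, 131, 142]]
209 [(-0.026, 0.102), (-0.018, 0.107), (-0.019, 0.107), (-0.023, 0.104), (-0.019, 0.108), (-0.066, 0.072)] [[78, 91, 104], [77, 91, 104]]
210 [(-0.012, 0.108), (-0.015, 0.107), (-0.013, 0.109), (-0.016, 0.107), (-0.013, 0.109), (-0.019, 0.105)] [[45, 51, 62], [45, 52, 63]]
211 [(-0.008, 0.109), (-0.01, 0.107), (-0.012, 0.106), (-0.009, 0.109), (-0.01, 0.108), (-0.012, 0.107)] [[39, 43, 50], [36, 41, 48]]
212 [(-0.007, 0.106), (-0.009, 0.105), (-0.006, 0.108), (-0.008, 0.106), (-0.008, 0.107), (-0.007, 0.108)] [[39, 45, 65], [39, 46, 66]]
213 [(-0.003, 0.106), (-0.001, 0.108), (-0.004, 0.106), (-0.001, 0.109), (-0.002, 0.108), (-0.009, 0.103)] [[34, 52, 87], [34, 51,
[... 3022 characters left out ...]
0.046, 0.081), (0.05, 0.085), (0.048, 0.084)] [[104, 169, 203], [103, 169, 206]]
232 [(0.049, 0.08), (0.052, 0.083), (0.049, 0.081), (0.047, 0.079)] [[127, 196, 220], [120, 191, 222]]
233 [(0.052, 0.08), (0.05, 0.078), (0.052, 0.08), (0.049, 0.078)] [[133, 201, 225], [127, 196, 225]]
234 [(0.054, 0.078), (0.051, 0.076), (0.054, 0.079), (0.053, 0.078)] [[128, 194, 220], [121, 188, 219]]
235 [(0.053, 0.074), (0.056, 0.077), (0.052, 0.074), (0.052, 0.074)] [[146, 188, 207], [145, 184, 204]]
236 [(0.058, 0.075), (0.057, 0.075), (0.056, 0.074), (0.058, 0.076)] [[189, 211, 212], [189, 210, 211]]
237 [(0.061, 0.075), (0.061, 0.074), (0.059, 0.074), (0.061, 0.076)] [[179, 198, 202], [178, 196, 200]]
```

The walnut's top is at 0.107, the same as its seated neighbour, and the floor contact is about 4 N. It is on the nest floor, so I release gently and retreat straight up.

Emit:
send_rows:
  steps:
    - [0, 0, 0, 0, 0, -0.0003, 0.45]
    - [0, 0, 0, 0, 0, 0, 0.4]
    - [0, 0, 0, 0, 0, 0, 0.3]
    - [0, 0, 0, 0, 0, 0, 0.1]
    - [0, 0, 0, 0, 0, 0, 0.0]
    - [0, 0, 0, 0, 0, 0, 0.0]
    - [0, 0, 0, 0, 0, 0, 0.0]
    - [0, 0, 0, 0, 0, -0.008, 0.0]
    - [0, 0, 0, 0, 0, -0.012, 0.0]
    - [0, 0, 0, 0, 0, -0.012, 0.0]

```text
time: 19.0
ee_pos: [0.5281, -0.0118, 0.1023]
eef_rot: [0.797, 0.603, -0.001, -0.0]
ft_force: [0.6, -0.3, 0.3]
width: 0.0436
```

```bash
python3 -c "
from h import *
go(.5423,.0371,.16,37)
p,d=camera('side');q=p[180:250,220:320];q=cv2.resize(q,None,fx=8,fy=8,interpolation=cv2.INTER_CUBIC);q=(255*(q/255.)**.6).astype(np.uint8);cv2.imwrite('pics/s12.png',q)"
```

```text
t 19.0 pos [ 0.5281 -0.0118  0.1023] jaw -15.8 zax [-0.0014 -0.0004] w 0.0436 F [ 0.6 -0.3  0.3] q [-0.55  0.23  0.55  1.87 -0.13  1.08 -0.22]
tool shift mm [ 50.9   0.3 -57.8] turn deg [ -0.1   0.  -52.8]
```

View pics/s12.png

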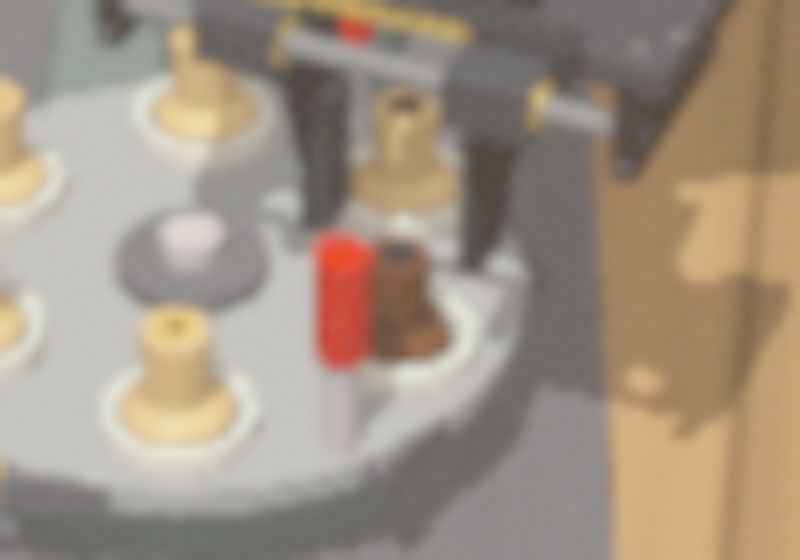

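The walnut stands upright in its nest, top at (405,245), with the ring visible round it. Next I rise and go to post_left at about (0.542, 0.0365) with the jaw tangential.

Emit:
send_rows:
  steps:
    - [0, 0, 0, 0, 0, -0.025, 0.0]
    - [0, 0, 0, 0, 0, -0.025, 0.0]
    - [0, 0, 0, 0, 0, -0.01, 0.0]
    - [0, 0, 0, 0.01, 0, 0, 0.0]
    - [0, 0, 0, 0.015, 0, 0, 0.0]
    - [0, 0, 0, 0.015, 0, 0, 0.0]
    - [0, 0, 0, 0.01, 0, 0, 0.0]
    - [0, 0, -8, 0, 0, 0, 0.0]
    - [0, 0, -8, 0, 0, 0, 0.0]
    - [0, 0, -8, 0, 0, 0, 0.0]

```text
time: 20.05
ee_pos: [0.5431, 0.0458, 0.164]
eef_rot: [0.648, 0.762, -0.0, -0.001]
ft_force: [-0.9, -0.7, -1.1]
width: 0.0436
```

Emit:
send_rows:
  steps:
    - [0, 0, -8, 0, 0, 0, 0.0]
    - [0, 0, -8, 0, 0, 0, 0.0]
    - [0, 0, -8, 0, 0, 0, 0.0]
    - [0, 0, -4, 0, 0, 0, 0.0]
    - [0, 0, 0, 0, 0, 0, 0.0]
    - [0, 0, 0, 0, 0, 0, 0.0]
    - [0, 0, 0, 0, 0, 0, 0.0]
    - [0, 0, 0, 0, 0, 0, 0.0]
    - [0, 0, 0, 0, 0, 0, 0.0]
    - [0, 0, 0, 0, 0, 0, 0.0]

```text
time: 21.05
ee_pos: [0.5412, 0.0524, 0.1573]
eef_rot: [0.433, 0.901, -0.004, -0.005]
ft_force: [-0.6, 0.5, 0.2]
width: 0.0435
```

```bash
python3 -c "
from h import *
go(.542,.0365,.14,37.3)
p,d=camera('side');q=p[150:260,200:330];q=cv2.resize(q,None,fx=6,fy=5.4,interpolation=cv2.INTER_CUBIC);q=(255*(q/255.)**.7).astype(np.uint8);cv2.imwrite('pics/s13.png',q)"
```

```text
t 21.05 pos [0.5412 0.0524 0.1573] jaw 38.6 zax [-0.0119 -0.0029] w 0.0435 F [-0.6  0.5  0.2] q [-0.55  0.2   0.42  1.76 -0.09  1.21  0.57]
tool shift mm [-13.   -9.2  17.4] turn deg [-0.6 -0.3  1.3]
```

View pics/s13.png

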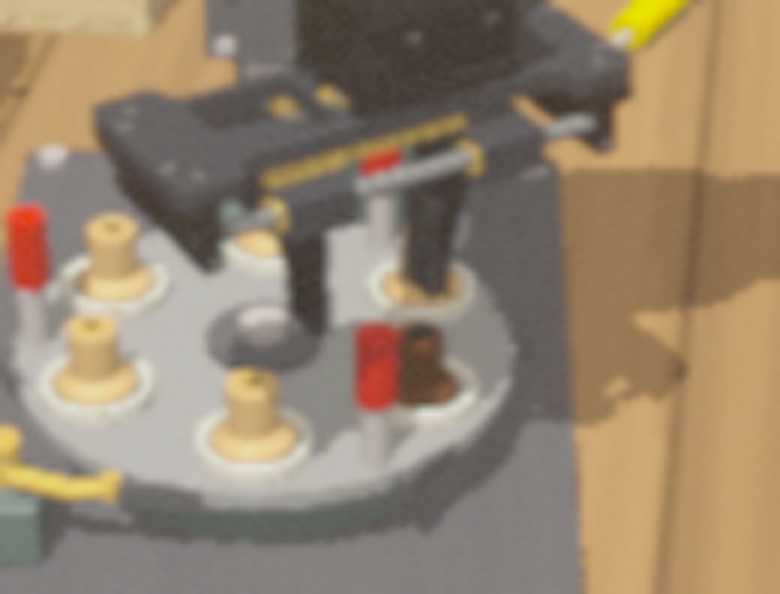

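Emit:
send_rows:
  steps:
    - [-0.6, -0.3, 1.3, -0.012, -0.009, 0, 0.0]
    - [0, 0, 0, 0, 0, 0, 0.0]
    - [0, 0, 0, 0, 0, 0.005, 0.0]
    - [0, 0, 0, 0, 0, 0.005, 0.0]
    - [0, 0, 0, 0, 0, 0, 0.0]
    - [0, 0, 0, 0, 0, 0, 0.0]
    - [0, 0, 0, 0, 0, 0, 0.0]
    - [0, 0, 0, 0, 0, 0, 0.0]
    - [0, 0, 0, 0, 0, 0, 0.0]
    - [0, 0, 0, 0, 0, 0, 0.0]

```text
time: 22.1
ee_pos: [0.5417, 0.0359, 0.1466]
eef_rot: [0.445, 0.896, 0.0, 0.0]
ft_force: [0.8, 0.6, -0.0]
width: 0.0435
```

```bash
python3 -c "
from h import *
go(.542,.0365,.102,37.3)
p,d=camera('side');q=p[150:260,200:330];q=cv2.resize(q,None,fx=6,fy=5.4,interpolation=cv2.INTER_CUBIC);q=(255*(q/255.)**.7).astype(np.uint8);cv2.imwrite('pics/s14.png',q)"
```

```text
t 22.1 pos [0.5417 0.0359 0.1466] jaw 37.2 zax [ 0.0008 -0.0002] w 0.0435 F [ 0.8  0.6 -0. ] q [-0.53  0.2   0.43  1.79 -0.09  1.17  0.58]
tool shift mm [ 0.3  0.6 44.6] turn deg [ 0.   0.  -0.1]
```

View pics/s14.png

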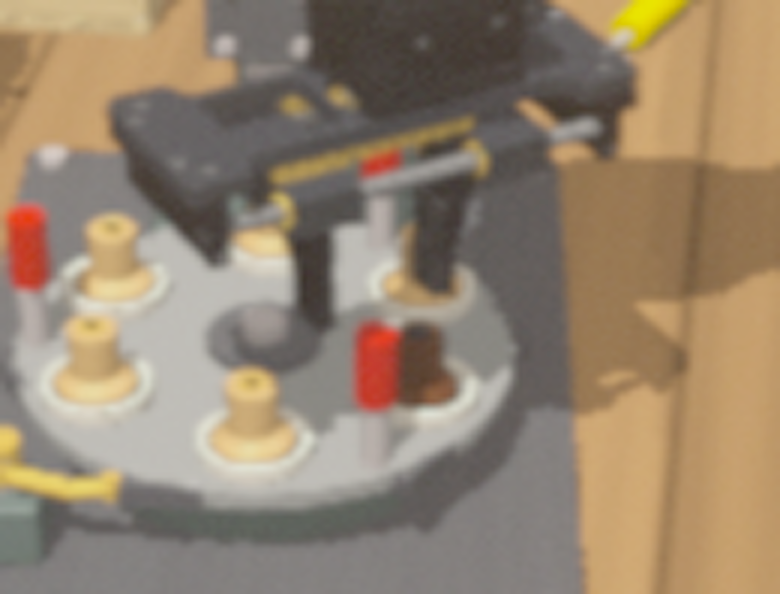

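Emit:
send_rows:
  steps:
    - [0, 0, 0, 0, 0.0005, 0.01, 0.0]
    - [0, 0, 0, 0, 0, 0.012, 0.0]
    - [0, 0, 0, 0, 0, 0.01, 0.0]
    - [0, 0, 0, 0, 0, 0.004, 0.0]
    - [0, 0, 0, 0, 0, 0.001, 0.0]
    - [0, 0, 0, 0, 0, 0, 0.0]
    - [0, 0, 0, 0, 0, 0, 0.0]
    - [0, 0, 0, 0, 0, 0, 0.0]
    - [0, 0, 0, 0, 0, 0, 0.0]
    - [0, 0, 0, 0, 0, 0, 0.0]

```text
time: 23.15
ee_pos: [0.5421, 0.0362, 0.106]
eef_rot: [0.445, 0.896, -0.0, 0.0]
ft_force: [-0.6, -0.4, 0.0]
width: 0.0435
```

```bash
python3 -c "
from h import *
go(.542,.0365,.102,37.3)
p,d=camera('side');q=p[150:260,200:330];q=cv2.resize(q,None,fx=6,fy=5.4,interpolation=cv2.INTER_CUBIC);q=(255*(q/255.)**.7).astype(np.uint8);cv2.imwrite('pics/s15.png',q)"
```

```text
t 23.15 pos [0.5421 0.0362 0.106 ] jaw 37.2 zax [ 0.0006 -0.0004] w 0.0435 F [-0.6 -0.4  0. ] q [-0.52  0.25  0.43  1.83 -0.11  1.09  0.59]
tool shift mm [0.3 0.1 4. ] turn deg [ 0.   0.  -0.1]
```

View pics/s15.png

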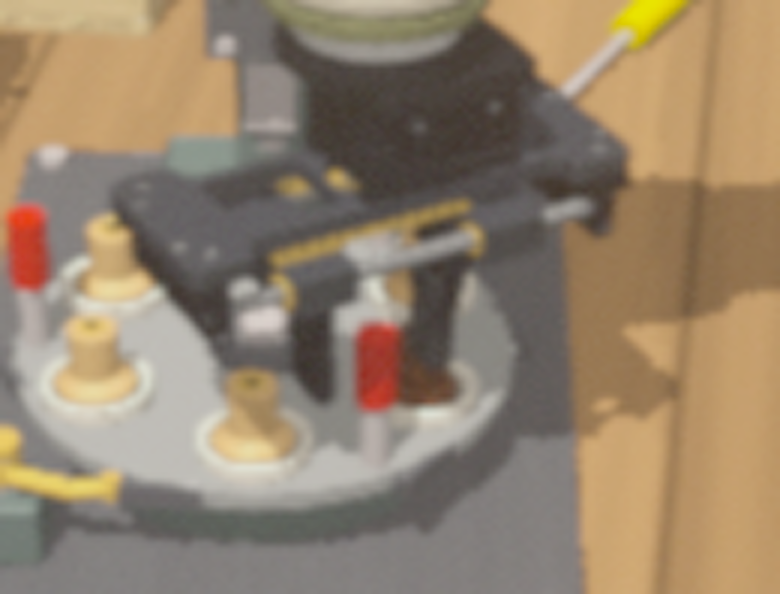

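The fingers straddle the sleeve: inner edges at 332 and 415, post at 377. Gripping it.

Emit:
send_rows:
  steps:
    - [0, 0, 0, 0, 0.0005, 0.002, 0.3]
    - [0, 0, 0, 0, 0, 0, 0.45]
    - [0, 0, 0, 0, 0, 0, 0.52]
    - [0, 0, 0, 0, 0, 0, 0.56]
    - [0, 0, 0, 0, 0, 0, 0.6]
    - [0, 0, 0, 0, 0, 0, 0.7]
    - [0, 0, 0, 0, 0, 0, 0.8]
    - [0, 0, 0, 0, 0, 0, 0.8]
    - [0, 0, 0, 0, 0, 0, 0.8]
    - [0, 0, 0, 0, 0, 0, 0.8]
  force: 30

```text
time: 24.2
ee_pos: [0.5421, 0.0362, 0.1039]
eef_rot: [0.445, 0.896, -0.0, 0.0]
ft_force: [-1.0, -0.3, 0.6]
width: 0.0171
```

```bash
python3 -c "
from h import *
go(.542,.0365,.104,37.3)"
```

```text
t 24.2 pos [0.5421 0.0362 0.1039] jaw 37.1 zax [-0.0003 -0.0006] w 0.0171 F [-1.  -0.3  0.6] q [-0.52  0.25  0.43  1.83 -0.11  1.09  0.59]
tool shift mm [ 0.3  0.1 -0.1] turn deg [-0.   0.  -0.2]
```

Emit:
send_rows:
  steps:
    - [0, 0, -2, 0, -0.0035, 0, 0.8]
    - [0, 0, -3, -0.0001, -0.0052, 0, 0.8]
    - [0, 0, -3, -0.0001, -0.0052, 0, 0.8]
    - [0, 0, -3, -0.0001, -0.0052, 0, 0.8]
    - [0, 0, -3, -0.0001, -0.0052, 0, 0.8]
    - [0, 0, -3, -0.0001, -0.0052, 0, 0.8]
    - [0, 0, -3, -0.0001, -0.0052, 0, 0.8]
    - [0, 0, -3, -0.0001, -0.0052, 0, 0.8]
    - [0, 0, -2, 0, -0.0035, 0, 0.8]
    - [0, 0, 0, 0, 0, 0, 0.8]

```text
time: 25.2
ee_pos: [0.5147, 0.0042, 0.1039]
eef_rot: [0.233, 0.972, 0.001, 0.001]
ft_force: [-2.2, -1.8, 1.8]
width: 0.017
```

```bash
cat >> h.py <<'E'
C=np.array([.603,-.0435])
def arc(th0=127.4):
    s=read_state();p=np.array(s["ee_pos"]);v=p[:2]-C;th=np.degrees(np.arctan2(v[1],v[0]))%360
    t=np.radians(th);tan=np.array([-np.sin(t),np.cos(t)]);f=np.array(s["ft_force"])[:2]
    print("theta",th.round(2),"turned",(th-th0).round(2),"r",np.linalg.norm(v).round(4),"Ftan(on tool)",(f@tan).round(1),"Frad",(f@v/np.linalg.norm(v)).round(1))
E
python3 -c "
from h import *
arc();go(.5,-.0365,.104,67.3)"
```

```text
theta 151.6 turned 24.2 r 0.1003 Ftan(on tool) 2.6 Frad 1.1
t 25.2 pos [0.5147 0.0042 0.1039] jaw 63.0 zax [0.0034 0.0021] w 0.017 F [-2.2 -1.8  1.8] q [-0.45  0.18  0.39  1.9  -0.08  1.07  1.07]
tool shift mm [ -5.3 -43.   -0.2] turn deg [ 0.2  0.1 -4.3]
```

Emit:
send_rows:
  steps:
    - [0.2, 0, -2, 0, -0.0045, 0, 0.8]
    - [0, 0, -2.9, -0.0001, -0.0054, 0, 0.8]
    - [0, 0, -2.9, -0.0001, -0.0054, 0, 0.8]
    - [0, 0, -2.9, -0.0001, -0.0054, 0, 0.8]
    - [0, 0, -2.9, -0.0001, -0.0054, 0, 0.8]
    - [0, 0, -2.9, -0.0001, -0.0054, 0, 0.8]
    - [0, 0, -2.9, -0.0001, -0.0054, 0, 0.8]
    - [0, 0, -2.9, -0.0001, -0.0054, 0, 0.8]
    - [0, 0, -2, 0, -0.0035, 0, 0.8]
    - [0, 0, 0, 0, 0, 0, 0.8]

```text
time: 26.2
ee_pos: [0.5033, -0.035, 0.1039]
eef_rot: [0.02, 1.0, 0.002, 0.001]
ft_force: [-1.7, -3.1, 1.1]
width: 0.0173
```

```bash
python3 -c "
from h import *
arc();go(.5,-.0365,.104,97.3)
p,d=camera('top');q=p[140:250,220:360];q=cv2.resize(q,None,fx=5,fy=5,interpolation=cv2.INTER_CUBIC);cv2.imwrite('pics/t16.png',q)"
```

```text
theta 175.15 turned 47.75 r 0.1001 Ftan(on tool) 3.2 Frad 1.4
t 26.2 pos [ 0.5033 -0.035   0.1039] jaw 87.7 zax [0.0024 0.0046] w 0.0173 F [-1.7 -3.1  1.1] q [-0.37  0.16  0.38  1.93 -0.07  1.07  1.58]
tool shift mm [ 3.2 -1.6 -0.1] turn deg [ 0.3  0.1 -9.6]
```

View pics/t16.png

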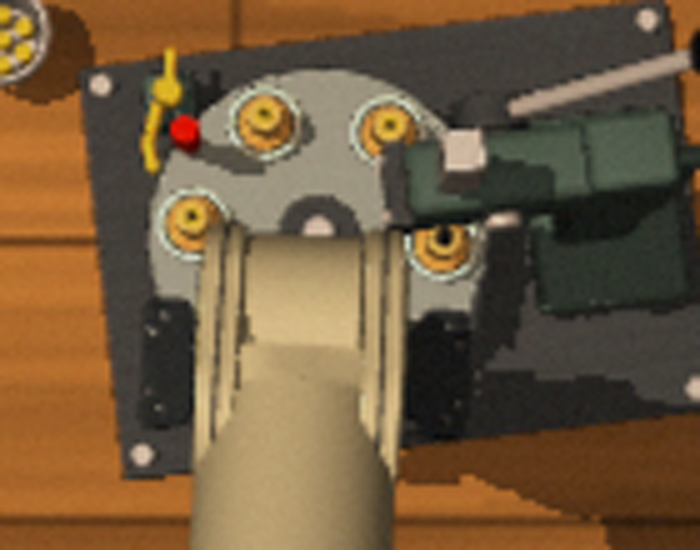

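Emit:
send_rows:
  steps:
    - [0.2, 0, -1.6, 0, -0.0035, 0, 0.8]
    - [0, 0, -1.6, -0.0001, -0.0037, 0, 0.8]
    - [0, 0, -1.6, -0.0001, -0.0037, 0, 0.8]
    - [0, 0, -1.6, -0.0001, -0.0037, 0, 0.8]
    - [0, 0, -1.6, -0.0001, -0.0037, 0, 0.8]
    - [0, 0, -1.6, -0.0001, -0.0037, 0, 0.8]
    - [0, 0, -1.6, -0.0001, -0.0037, 0, 0.8]
    - [0, 0, -1.6, 0, -0.003, 0, 0.8]
    - [0, 0, 0, 0, 0, 0, 0.8]
    - [0, 0, 0, 0, 0, 0, 0.8]

```text
time: 27.25
ee_pos: [0.504, -0.0501, 0.1038]
eef_rot: [-0.1, 0.995, 0.007, -0.001]
ft_force: [-2.4, -0.4, 0.3]
width: 0.0172
```

```bash
python3 -c "
from h import *
arc();go(.5,-.0365,.104,97.3)
p,d=camera('top');q=p[140:250,220:360];q=cv2.resize(q,None,fx=5,fy=5,interpolation=cv2.INTER_CUBIC);cv2.imwrite('pics/t17.png',q)
p,d=camera('side');q=p[170:280,180:310];q=cv2.resize(q,None,fx=6,fy=5.4,interpolation=cv2.INTER_CUBIC);q=(255*(q/255.)**.7).astype(np.uint8);cv2.imwrite('pics/s17.png',q)"
```

```text
theta 183.8 turned 56.4 r 0.0992 Ftan(on tool) 0.3 Frad 2.4
t 27.25 pos [ 0.504  -0.0501  0.1038] jaw 101.5 zax [-0.0043  0.0146] w 0.0172 F [-2.4 -0.4  0.3] q [-0.32  0.17  0.37  1.92 -0.09  1.08  1.86]
tool shift mm [ 1.2 14.1 -0. ] turn deg [ 0.9 -0.1  4.2]
```

View pics/t17.png

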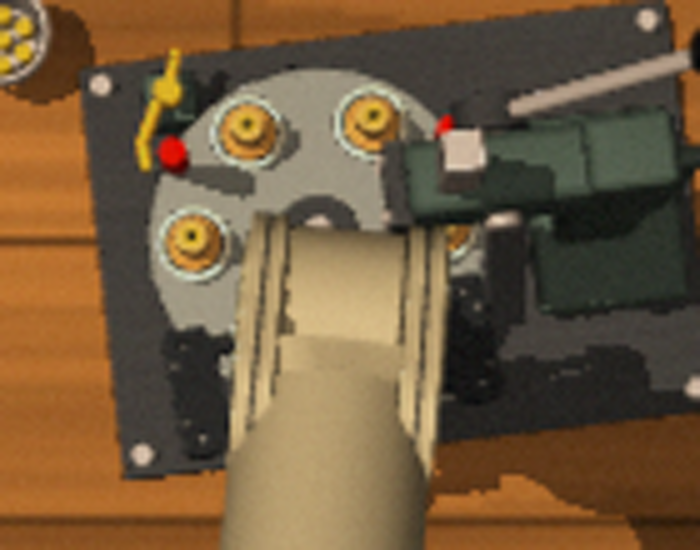

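View pics/s17.png

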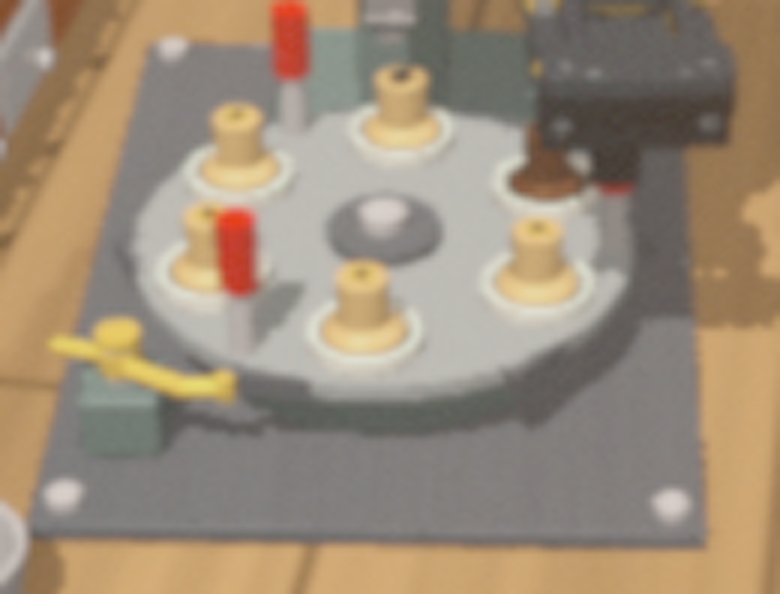

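Emit:
send_rows:
  steps:
    - [0.5, 0, 0, 0, -0.0035, 0, 0.8]
    - [0.4, 0, 0, 0, -0.004, 0, 0.8]
    - [0, 0, 0, 0, -0.004, 0, 0.8]
    - [0, 0, 0, 0, -0.004, 0, 0.8]
    - [0, 0, 0, 0, -0.0035, 0, 0.8]
    - [0, 0, 0, 0, -0.002, 0, 0.8]
    - [0, 0, 0, 0, 0, 0, 0.8]
    - [0, 0, 0, 0, 0, 0, 0.8]
    - [0, 0, 0, 0, 0, 0, 0.8]
    - [0, 0, 0, 0, 0, 0, 0.8]

```text
time: 28.35
ee_pos: [0.5049, -0.0612, 0.1038]
eef_rot: [-0.105, 0.994, 0.004, -0.005]
ft_force: [-2.3, 0.7, 2.1]
width: 0.0175
```

```bash
python3 -c "
from h import *
arc();go(.5,-.0365,.104,97.3)
p,d=camera('side');q=p[170:280,180:310];q=cv2.resize(q,None,fx=6,fy=5.4,interpolation=cv2.INTER_CUBIC);q=(255*(q/255.)**.7).astype(np.uint8);cv2.imwrite('pics/s18.png',q)"
```

```text
theta 190.23 turned 62.83 r 0.0997 Ftan(on tool) -1.1 Frad 2.1
t 28.35 pos [ 0.5049 -0.0612  0.1038] jaw 102.1 zax [-0.01    0.0073] w 0.0175 F [-2.3  0.7  2.1] q [-0.31  0.18  0.38  1.91 -0.08  1.08  1.89]
tool shift mm [-0.4 25.2  0. ] turn deg [ 0.5 -0.5  4.8]
```

View pics/s18.png

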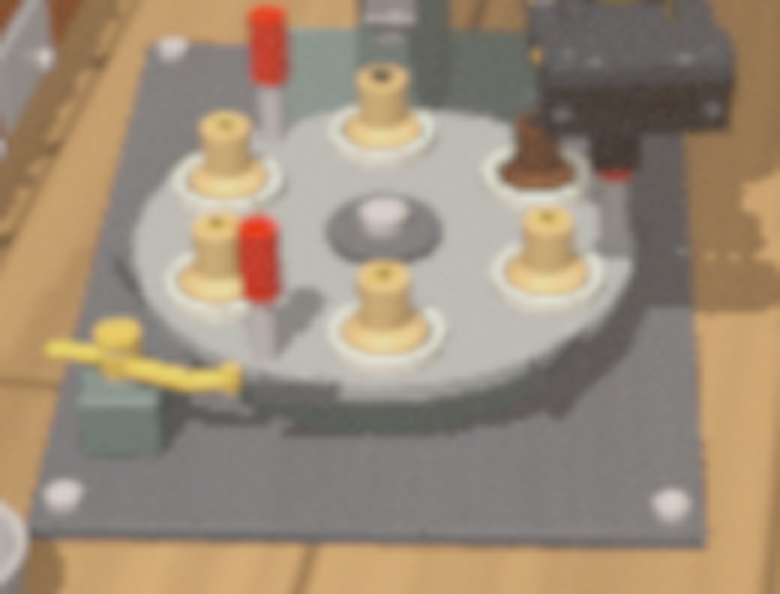

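The pawl's nose has dropped in, from (220,385) when lifted to (232,378) now, at 62.8° turned. Next I ease it back against the pawl in small steps.

Emit:
send_rows:
  steps:
    - [0.3, -0.3, 0, 0, 0.001, 0, 0.8]
    - [0, 0, 0, 0, 0.001, 0, 0.8]
    - [0, 0, 0, 0, 0.001, 0, 0.8]
    - [0, 0, 0, 0, 0.0005, 0, 0.8]
    - [0, 0, 0, 0, 0.0005, 0, 0.8]
    - [0, 0, 0, 0, 0.0005, 0, 0.8]
    - [0, 0, 0, 0, 0.0005, 0, 0.8]
    - [0, 0, 0, 0, 0.0005, 0, 0.8]
    - [0, 0, 0, 0, 0.0005, 0, 0.8]
    - [0, 0, 0, 0, 0.0005, 0, 0.8]

```text
time: 29.4
ee_pos: [0.5044, -0.0573, 0.1038]
eef_rot: [-0.103, 0.995, 0.0, -0.0]
ft_force: [0.6, -3.2, -0.6]
width: 0.0168
```

```bash
python3 -c "
from h import *
arc();go(.5,-.0365,.104,99)"
```

```text
theta 187.97 turned 60.57 r 0.0996 Ftan(on tool) 3.2 Frad -0.1
t 29.4 pos [ 0.5044 -0.0573  0.1038] jaw 101.8 zax [-0.0007  0.0001] w 0.0168 F [ 0.6 -3.2 -0.6] q [-0.32  0.17  0.38  1.92 -0.07  1.07  1.86]
tool shift mm [ 0.  21.3 -0.2] turn deg [ 0.  -0.   2.8]
```

Emit:
send_rows:
  steps:
    - [0, 0, 0.5, 0, 0.0003, 0, 0.8]
    - [0, 0, 0.5, 0, 0.0003, 0, 0.8]
    - [0, 0, 0.5, 0, 0.0003, 0, 0.8]
    - [0, 0, 0.5, 0, 0.0003, 0, 0.8]
    - [0, 0, 0, 0, 0.0003, 0, 0.8]
    - [0, 0, 0, 0, 0.0003, 0, 0.8]
    - [0, 0, 0, 0, 0.0003, 0, 0.8]
    - [0, 0, 0, 0, 0.0003, 0, 0.8]
    - [0, 0, 0, 0, 0.0003, 0, 0.8]
    - [0, 0, 0, 0, 0.0003, 0, 0.8]

```text
time: 30.4
ee_pos: [0.504, -0.0542, 0.1038]
eef_rot: [-0.084, 0.996, -0.0, -0.0]
ft_force: [0.9, -3.2, -0.7]
width: 0.0174
```

```bash
python3 -c "
from h import *
arc();go(.5,-.0365,.104,99)"
```

```text
theta 186.18 turned 58.78 r 0.0996 Ftan(on tool) 3.3 Frad -0.6
t 30.4 pos [ 0.504  -0.0542  0.1038] jaw 99.7 zax [-0.0003 -0.0001] w 0.0174 F [ 0.9 -3.2 -0.7] q [-0.33  0.17  0.38  1.92 -0.07  1.07  1.82]
tool shift mm [ 1.  18.1 -0.2] turn deg [-0.  -0.   0.7]
```

```bash
python3 -c "
from h import *
p,d=camera('side');q=p[215:255,180:240];q=cv2.resize(q,None,fx=12,fy=12,interpolation=cv2.INTER_CUBIC);q=(255*(q/255.)**.7).astype(np.uint8)
o=cv2.imread('pics/side0.png')[215:255,180:240];o=cv2.resize(o,None,fx=12,fy=12,interpolation=cv2.INTER_CUBIC);o=(255*(o/255.)**.7).astype(np.uint8)
cv2.imwrite('pics/s19.png',cv2.resize(np.vstack([o,q]),None,fx=.6,fy=.6))
p,d=camera('top');q=p[140:250,220:360];q=cv2.resize(q,None,fx=5,fy=5,interpolation=cv2.INTER_CUBIC);cv2.imwrite('pics/t19.png',q)"
```

```text
(no output)
```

View pics/s19.png

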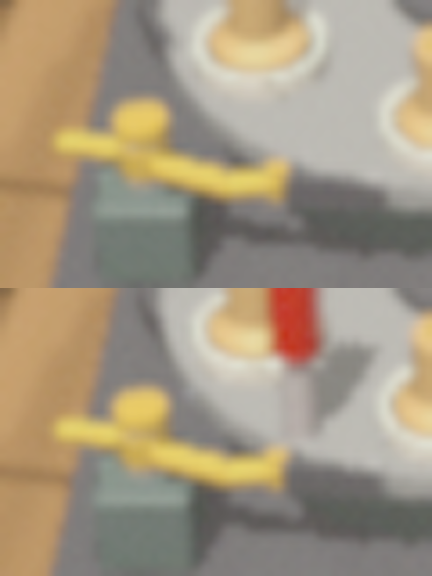

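View pics/t19.png

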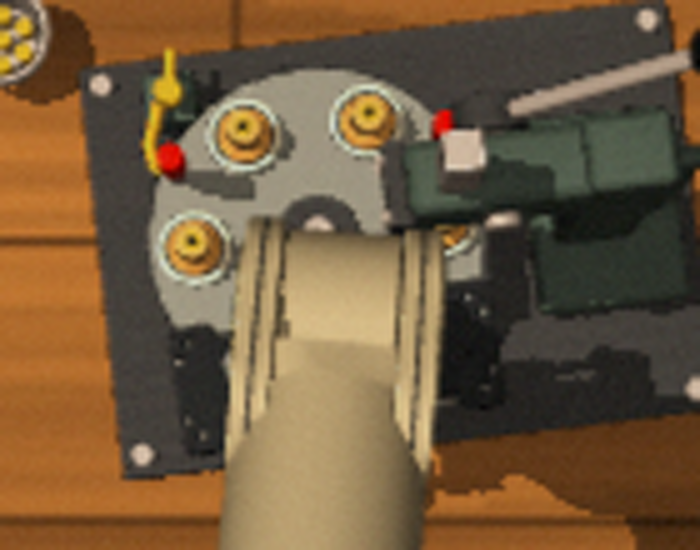

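The pawl's nose sits as it did at the start, so it has engaged. I continue easing back to the stop.

Emit:
send_rows:
  steps:
    - [0, 0, 0, 0, 0.0003, 0, 0.8]
    - [0, 0, 0, 0, 0.0003, 0, 0.8]
    - [0, 0, 0, 0, 0.0003, 0, 0.8]
    - [0, 0, 0, 0, 0.0003, 0, 0.8]
    - [0, 0, 0, 0, 0.0003, 0, 0.8]
    - [0, 0, 0, 0, 0.0003, 0, 0.8]
    - [0, 0, 0, 0, 0.0003, 0, 0.8]
    - [0, 0, 0, 0, 0.0003, 0, 0.8]
    - [0, 0, 0, 0, 0.0003, 0, 0.8]
    - [0, 0, 0, 0, 0.0003, 0, 0.8]

```text
time: 31.5
ee_pos: [0.504, -0.0542, 0.1039]
eef_rot: [-0.083, 0.997, -0.002, 0.001]
ft_force: [1.6, -6.3, -0.8]
width: 0.0172
```

```bash
python3 -c "
from h import *
arc();go(.5,-.0365,.104,99)"
```

```text
theta 186.17 turned 58.77 r 0.0995 Ftan(on tool) 6.4 Frad -0.9
t 31.5 pos [ 0.504  -0.0542  0.1039] jaw 99.5 zax [ 0.0014 -0.0035] w 0.0172 F [ 1.6 -6.3 -0.8] q [-0.33  0.16  0.38  1.92 -0.06  1.07  1.81]
tool shift mm [ 1.1 18.1 -0.2] turn deg [-0.2  0.   0.5]
```

At the stop: the pose is unchanged and the force is up to 6.4 N. Next I raise the press.

Emit:
send_rows:
  steps:
    - [0, 0, 0, 0, 0.0004, 0, 0.8]
    - [0, 0, 0, 0, 0.0005, 0, 0.8]
    - [0, 0, 0, 0, 0.0005, 0, 0.8]
    - [0, 0, 0, 0, 0.0005, 0, 0.8]
    - [0, 0, 0, 0, 0.0005, 0, 0.8]
    - [0, 0, 0, 0, 0.0005, 0, 0.8]
    - [0, 0, 0, 0, 0.0005, 0, 0.8]
    - [0, 0, 0, 0, 0.0005, 0, 0.8]
    - [0, 0, 0, 0, 0.0005, 0, 0.8]
    - [0, 0, 0, 0, 0.0005, 0, 0.8]

```text
time: 32.5
ee_pos: [0.504, -0.0542, 0.1038]
eef_rot: [-0.081, 0.997, -0.005, 0.002]
ft_force: [1.3, -6.3, -1.6]
width: 0.0173
```

```bash
python3 -c "
from h import *
arc();go(.5,-.0365,.104,99)"
```

```text
theta 186.18 turned 58.78 r 0.0995 Ftan(on tool) 6.4 Frad -0.6
t 32.5 pos [ 0.504  -0.0542  0.1038] jaw 99.3 zax [ 0.0038 -0.0088] w 0.0173 F [ 1.3 -6.3 -1.6] q [-0.33  0.16  0.38  1.92 -0.06  1.06  1.8 ]
tool shift mm [ 1.1 18.1 -0.3] turn deg [-0.5  0.1  0.3]
```

Emit:
send_rows:
  steps:
    - [-0.1, 0, 0, 0, 0.0007, 0, 0.8]
    - [-0.1, 0, 0, 0, 0.0008, 0, 0.8]
    - [-0.1, 0, 0, 0, 0.0008, 0, 0.8]
    - [-0.1, 0, 0, 0, 0.0008, 0, 0.8]
    - [-0.1, 0, 0, 0, 0.0008, 0, 0.8]
    - [-0.1, 0, 0, 0, 0.0008, 0, 0.8]
    - [-0.1, 0, 0, 0, 0.0008, 0, 0.8]
    - [-0.1, 0, 0, 0, 0.0008, 0, 0.8]
    - [-0.1, 0, 0, 0, 0.0008, 0, 0.8]
    - [-0.1, 0, 0, 0, 0.0008, 0, 0.8]

```text
time: 33.5
ee_pos: [0.5041, -0.054, 0.1039]
eef_rot: [-0.078, 0.997, -0.0, 0.002]
ft_force: [1.9, -7.4, -2.0]
width: 0.0173
```

```bash
python3 -c "
from h import *
arc();go(.5,-.0365,.104,99)"
```

```text
theta 186.04 turned 58.64 r 0.0995 Ftan(on tool) 7.5 Frad -1.1
t 33.5 pos [ 0.5041 -0.054   0.1039] jaw 99.0 zax [0.0047 0.    ] w 0.0173 F [ 1.9 -7.4 -2. ] q [-0.33  0.16  0.38  1.92 -0.07  1.06  1.8 ]
tool shift mm [ 1.3 17.9 -0.2] turn deg [-0.   0.3 -0. ]
```

Emit:
send_rows:
  steps:
    - [0, 0.1, 0, 0, 0.001, 0, 0.8]
    - [0, 0, 0, 0, 0.0012, 0, 0.8]
    - [0, 0, 0, 0, 0.0014, 0, 0.8]
    - [0, 0, 0, 0, 0.0014, 0, 0.8]
    - [-0.1, 0, 0, 0, 0.0014, 0, 0.8]
    - [-0.1, 0, 0, 0, 0.0014, 0, 0.8]
    - [-0.1, 0, 0, 0, 0.0014, 0, 0.8]
    - [-0.1, 0, 0, 0, 0.0014, 0, 0.8]
    - [-0.1, 0, 0, 0, 0.0014, 0, 0.8]
    - [-0.1, 0, 0, 0, 0.0014, 0, 0.8]

```text
time: 34.5
ee_pos: [0.5041, -0.0539, 0.1039]
eef_rot: [-0.074, 0.997, -0.003, 0.003]
ft_force: [3.2, -9.1, -3.4]
width: 0.0169
```

```bash
python3 -c "
from h import *
arc();go(.5,-.0365,.104,99)"
```

```text
theta 186.03 turned 58.63 r 0.0995 Ftan(on tool) 9.4 Frad -2.3
t 34.5 pos [ 0.5041 -0.0539  0.1039] jaw 98.5 zax [ 0.0074 -0.0053] w 0.0169 F [ 3.2 -9.1 -3.4] q [-0.33  0.16  0.38  1.93 -0.06  1.06  1.79]
tool shift mm [ 1.4 17.9 -0.3] turn deg [-0.4  0.4 -0.5]
```

Emit:
send_rows:
  steps:
    - [-0.2, 0.2, -0.1, 0, 0.0018, 0, 0.8]
    - [-0.2, 0.1, -0.1, 0, 0.0022, 0, 0.8]
    - [-0.2, 0.1, -0.1, 0, 0.0026, 0, 0.8]
    - [-0.2, 0.1, -0.1, 0, 0.0026, 0, 0.8]
    - [-0.2, 0.1, -0.1, 0, 0.0026, 0, 0.8]
    - [-0.2, 0.1, -0.1, 0, 0.0026, 0, 0.8]
    - [-0.2, 0.1, -0.1, 0, 0.0026, 0, 0.8]
    - [-0.2, 0.1, -0.1, 0, 0.0026, 0, 0.8]
    - [-0.2, 0.1, -0.1, 0, 0.0026, 0, 0.8]
    - [-0.2, 0.1, -0.1, 0, 0.0026, 0, 0.8]

```text
time: 35.5
ee_pos: [0.5038, -0.0537, 0.1038]
eef_rot: [-0.075, 0.997, -0.0, -0.004]
ft_force: [4.3, -13.1, -3.7]
width: 0.0171
```

```bash
python3 -c "
from h import *
arc();go(.5,-.0365,.104,99)"
```

```text
theta 185.87 turned 58.47 r 0.0998 Ftan(on tool) 13.4 Frad -2.9
t 35.5 pos [ 0.5038 -0.0537  0.1038] jaw 98.6 zax [-0.0072 -0.0014] w 0.0171 F [  4.3 -13.1  -3.7] q [-0.33  0.17  0.38  1.91 -0.07  1.08  1.8 ]
tool shift mm [ 1.2 17.6 -0.2] turn deg [-0.  -0.4 -0.4]
```

Emit:
send_rows:
  steps:
    - [-0.2, -0.2, -0.1, 0, 0.0027, 0, 0.8]
    - [-0.2, -0.1, -0.1, 0, 0.0029, 0, 0.8]
    - [-0.2, 0, -0.1, 0, 0.003, 0, 0.8]
    - [-0.2, 0, -0.1, 0, 0.003, 0, 0.8]
    - [-0.2, 0, -0.1, 0, 0.003, 0, 0.8]
    - [-0.2, 0, -0.1, 0, 0.003, 0, 0.8]
    - [-0.2, 0, -0.1, 0, 0.003, 0, 0.8]
    - [-0.2, 0, -0.1, 0, 0.003, 0, 0.8]
    - [-0.2, 0, -0.1, 0, 0.003, 0, 0.8]
    - [-0.2, 0, -0.1, 0, 0.003, 0, 0.8]

```text
time: 36.5
ee_pos: [0.5041, -0.0536, 0.1039]
eef_rot: [-0.074, 0.997, -0.0, 0.003]
ft_force: [4.1, -14.7, -4.7]
width: 0.0172
```

```bash
python3 -c "
from h import *
arc();go(.5,-.0365,.104,99)"
```

```text
theta 185.82 turned 58.42 r 0.0995 Ftan(on tool) 15.1 Frad -2.6
t 36.5 pos [ 0.5041 -0.0536  0.1039] jaw 98.5 zax [0.0067 0.0004] w 0.0172 F [  4.1 -14.7  -4.7] q [-0.33  0.16  0.38  1.93 -0.07  1.06  1.79]
tool shift mm [ 1.5 17.5 -0.1] turn deg [-0.   0.4 -0.5]
```

15 N at the stop, steady. Now I ease off, open, and rise straight up.

Emit:
send_rows:
  steps:
    - [-0.1, 0.2, 0, 0, 0.002, 0, 0.8]
    - [-0.1, 0.1, 0, 0, 0.0012, 0, 0.8]
    - [0, 0, 0, 0, 0.0006, 0, 0.8]
    - [0, 0, 0, 0, 0.0003, 0, 0.8]
    - [0, 0, 0, 0, 0.0002, 0, 0.57]
    - [0, 0, 0, 0, 0, 0, 0.5]
    - [0, 0, 0, 0, 0, 0, 0.4]
    - [0, 0, 0, 0, 0, 0, 0.25]
    - [0, 0, 0, 0, 0, 0, 0.1]
    - [0, 0, 0, 0, 0, 0, 0.0]

```text
time: 37.5
ee_pos: [0.504, -0.0506, 0.104]
eef_rot: [-0.073, 0.997, 0.001, 0.001]
ft_force: [-0.2, 0.5, 0.3]
width: 0.039
```

```bash
python3 -c "
from h import *
arc();go(.5,-.0365,.104,99)
p,d=camera('side');q=p[170:280,180:310];q=cv2.resize(q,None,fx=6,fy=5.4,interpolation=cv2.INTER_CUBIC);q=(255*(q/255.)**.7).astype(np.uint8);cv2.imwrite('pics/s20.png',q)"
```

```text
theta 184.08 turned 56.68 r 0.0992 Ftan(on tool) -0.6 Frad 0.1
t 37.5 pos [ 0.504  -0.0506  0.104 ] jaw 98.4 zax [0.0022 0.0015] w 0.039 F [-0.2  0.5  0.3] q [-0.33  0.16  0.38  1.92 -0.07  1.07  1.79]
tool shift mm [ 1.9 14.5 -0. ] turn deg [ 0.1  0.1 -0.6]
```

View pics/s20.png

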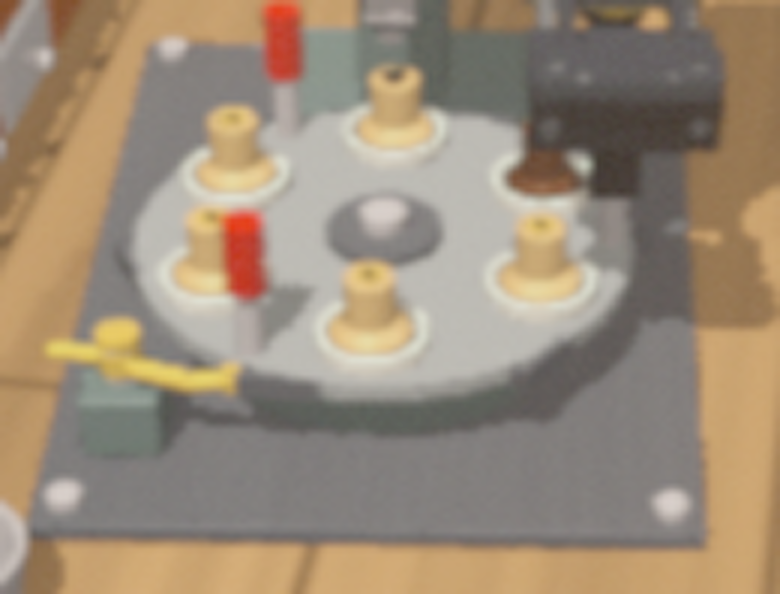

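Emit:
send_rows:
  steps:
    - [0, 0, 0, 0, -0.002, 0, 0.0]
    - [0, 0, 0, 0, 0, -0.005, 0.0]
    - [0, 0, 0, 0, 0, -0.01, 0.0]
    - [0, 0, 0, 0, 0, -0.015, 0.0]
    - [0, 0, 0, 0, 0, -0.02, 0.0]
    - [0, 0, 0, 0, 0, -0.025, 0.0]
    - [0, 0, 0, 0, 0, -0.025, 0.0]
    - [0, 0, 0, 0, 0, -0.025, 0.0]
    - [0, 0, 0, 0, 0, -0.025, 0.0]
    - [0, 0, 0, 0, 0, -0.02, 0.0]

```text
time: 38.55
ee_pos: [0.5022, -0.0538, 0.2844]
eef_rot: [-0.073, 0.997, 0.001, 0.001]
ft_force: [0.7, 0.1, -0.5]
width: 0.0436
```

```bash
python3 -c "
from h import *
go(.45,.2,.28,98)"
```

```text
t 38.55 pos [ 0.5022 -0.0538  0.2844] jaw 98.3 zax [0.001  0.0013] w 0.0436 F [ 0.7  0.1 -0.5] q [-0.36  0.02  0.38  1.67 -0.01  1.45  1.74]
tool shift mm [ 15.  258.7   4.7] turn deg [0.1 0.1 0.3]
```

Moving aside (+y) so that both views are clear for the check.

Emit:
send_rows:
  steps:
    - [0, 0, 0, 0, 0.02, -0.01, 0.0]
    - [0, 0, 0, 0, 0.03, 0, 0.0]
    - [0, 0, 0, 0, 0.03, 0, 0.0]
    - [0, 0, 0, 0, 0.03, 0, 0.0]
    - [0, 0, 0, 0, 0.03, 0, 0.0]
    - [0, 0, 0, 0, 0.03, 0, 0.0]
    - [0, 0, 0, 0, 0.03, 0, 0.0]
    - [0, 0, 0, 0, 0.02, 0, 0.0]
    - [0, 0, 0, 0, 0.01, 0, 0.0]
    - [0, 0, 0, 0, 0, 0, 0.0]

```text
time: 39.55
ee_pos: [0.4692, 0.1795, 0.3089]
eef_rot: [-0.069, 0.998, 0.002, 0.008]
ft_force: [0.7, -0.2, 0.2]
width: 0.0435
```

```bash
python3 - <<'E'
from h import *
np.set_printoptions(precision=4,suppress=True)
go(.5,.2,.28,98)
im={}
for n in P:
    im[n],_=camera(n);cv2.imwrite(f"pics/{n}_f.png",im[n])
R={"top":(140,250,235,375),"side":(160,275,180,310)}
for tag in("0","_f"):
  for n in im:
    a,b,c,d=R[n];f=cv2.imread(f"pics/{n}{tag}.png").astype(int);m=(f[...,2]>120)&(f[...,1]<70)&(f[...,0]<70)
    M=np.zeros(m.shape,bool);M[a:b,c:d]=m[a:b,c:d]
    for x in blobs(M): 
        w=onz(n,x[1],x[2],.122);c0=np.array([.6016,-.0442]) if n=="side" else np.array([.6063,-.0427]);v=w[:2]-c0
        print(tag,n,x[0],w[:2],"ang mod120",np.degrees(np.arctan2(v[1],v[0]))%120)
cv2.imwrite("pics/tf.png",cv2.resize(im["top"][140:250,220:360],None,fx=5,fy=5,interpolation=cv2.INTER_CUBIC))
cv2.imwrite("pics/sf.png",cv2.resize(im["side"][160:270,180:310],None,fx=6,fy=5.4,interpolation=cv2.INTER_CUBIC))
E
```

```text
t 39.55 pos [0.4692 0.1795 0.3089] jaw 98.0 zax [0.0165 0.0043] w 0.0435 F [ 0.7 -0.2  0.2] q [-0.6   0.01  0.14  1.64  0.    1.48  1.25]
tool shift mm [-32.8  16.   29.5] turn deg [ 0.1  1.  -0. ]
0 side 98 [ 0.5632 -0.137 ] ang mod120 7.494748381685241
0 side 98 [ 0.7011 -0.0321] ang mod120 6.946853766540337
0 side 78 [0.5404 0.0364] ang mod120 7.225845379027703
0 top 26 [ 0.7074 -0.0297] ang mod120 7.301424480921857
0 top 23 [ 0.567  -0.1358] ang mod120 7.126683276689732
0 top 27 [0.5445 0.0373] ang mod120 7.709973498492673
_f side 77 [ 0.6614 -0.1233] ang mod120 67.10147873122867
_f side 94 [ 0.502  -0.0562] ang mod120 66.85374311900202
_f side 78 [0.6406 0.0487] ang mod120 67.21451202961352
_f top 13 [ 0.6686 -0.1217] ang mod120 68.26223460867092
_f top 24 [0.6458 0.0493] ang mod120 66.74914613123093
_f top 24 [ 0.5057 -0.0551] ang mod120 67.00267410820175
```

View pics/tf.png

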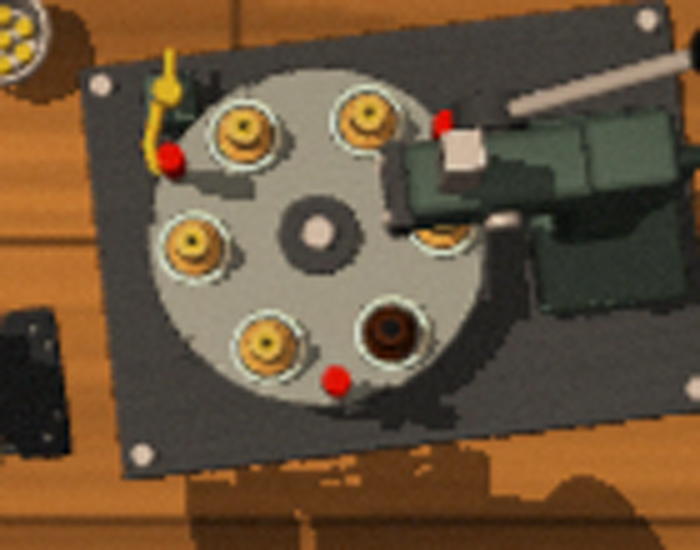

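View pics/sf.png

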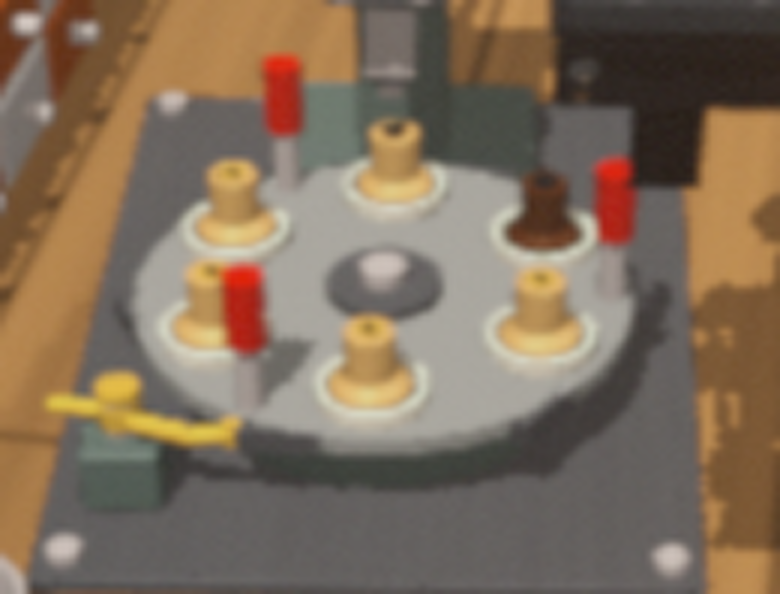

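Emit:
send_rows:
  steps:
    - [0, 0, 0, 0, 0, 0, 0.0]
    - [0, 0, 0, 0, 0, 0, 0.0]
    - [0, 0, 0, 0, 0, 0, 0.0]
    - [0, 0, 0, 0, 0, 0, 0.0]
    - [0, 0, 0, 0, 0, 0, 0.0]
    - [0, 0, 0, 0, 0, 0, 0.0]
    - [0, 0, 0, 0, 0, 0, 0.0]
    - [0, 0, 0, 0, 0, 0, 0.0]
    - [0, 0, 0, 0, 0, 0, 0.0]
    - [0, 0, 0, 0, 0, 0, 0.0]

```text
time: 40.65
ee_pos: [0.4709, 0.1732, 0.3092]
eef_rot: [-0.065, 0.998, 0.001, 0.009]
ft_force: [0.3, -0.3, -0.3]
width: 0.0432
```

```bash
python3 -c "
from h import *
s=read_state();print(s['time'],s['joint_vel'].round(3),s['ft_force'].round(1));print(close_job())"
```

```text
40.65 [-0.001 -0.     0.002 -0.     0.002  0.001  0.   ] [ 0.3 -0.3 -0.3]
the job is handed in; nothing more can be done
None
```

I loaded the walnut blank and turned the dial one station anticlockwise; the job is handed in at 40.7 s.

- **Loading:** I set the walnut down in the empty nest foot up, at about 4 N of floor contact. Its top measured 0.107 m, level with the knobs already seated. The final pictures show it upright in its nest.
- **Indexing:** I gripped post_left by its sleeve and turned the dial until the pawl dropped in. I then pressed it back against the stop, building up to 15.1 N at the post, let go and drew clear. The force was read only at the end of each 1 s move; the highest reading was 15.1 N.
- **Last checks:**
  - The posts show a turn of 59.8° in the side view and about 59.6° in the top view. That fits 60° less the up to 0.7° the dial could stand ahead at the start.
  - The pawl nose is in and the knob without an insert is at the ram.
  - The other dial knobs stand upright. The tray and driver were not re-checked at the end.

**What failed or disagreed:**
- The first grip closed on air above the foot, because the fingertips sit about 30 mm higher than the reported pose and tip_extent imply. I found this from the depth picture and corrected for it; nothing was disturbed.
- The two cameras disagreed by 2 to 5 mm in x.
- From the arm's own pose, the stop read 58.8° before pressing and about 58.4° under 15 N, with the arm creeping about 0.6 mm. I put this down to my roughly 2 mm error in the dial's centre and give in the grip. I relied on the pictures instead.

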